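Return a sample board to the drying box through its sample port

TASK

Put the sample board (the long narrow offcut, 140 by 34 mm) back into the drying box: lift the gate, pass the board end first through the port without letting it touch the port's rim, and push it in against the sprung contact plate until the catch springs up behind it and holds it. Then shut the gate fully, leaving the other things on the bench where they are.

Things in the scene. Friction and masses are not known exactly. Their poses are not given: they have to be found in the camera images.
- sample: the sample board: a flat, narrow, dark brown hardwood offcut, 34 mm wide, 140 mm long, 18 mm thick, about 0.06 kg, lying flat on the bench to the robot's left. Origin: centre of its underside; its y axis runs along its length (both ends are alike), z up.
- drying_box: fixed plywood drying box at the robot's right, front wall turned roughly to the robot: 206 mm deep, 172 wide, top 158 mm above the bench, clear window in the top. Origin: on the bench under the middle of the port's outer face; x points level into the box, square to the front wall (which is x = 0 to 9 mm), y to the left, z up. All 'box frame' numbers below use it.
- port (a point): centre of the port's outer face, box axes: an opening in the front wall 52 mm wide and 60 mm high (z = 46 to 106 mm over the bench). In front of the wall the gate's two side tracks stand out 12 mm, at y = 33 to 46 mm on both sides, up to z = 146 mm; the gate runs 3 to 9 mm before the wall.
- rails (a point): where the board lies, box axes: the point on top of the level wooden bearer, mid-width, 90 mm in from the wall's outer face; the held board's origin comes here. Bearer top z = 54 mm (8 mm over the port's lower edge), from x = 10 mm inward. Side guides 20 mm high narrow from 50 mm apart at x = 14 to 37 mm apart at x = 42 mm.
- port_rim: black rubber lining of the port, part of the box, 6 mm wide all round, from x = -2 to 9 mm in the box's frame; its origin and axes are those of the box. The board must not touch it.
- gate (a joint): height in m by which the aluminium gate before the port is lifted: 0 shut, 0.085 at its upper stop. Its lower edge is 32 mm over the bench when shut, so the board (top at 72 mm in the rails) needs it above 0.045, and above 0.075 the whole port is clear. It stays where it is left (friction 3 N, weight 1.4 N; it may sink a few mm in half a minute).
- gate_pull (a point): centre of the top face of the gate's dark wooden pull: 30 mm wide (along the box's y), 18 mm thick (x), 38 mm high, free on both sides and above; rises with the gate; 190 mm above the bench when shut, 17.5 mm in front of the wall.
- catch (a joint): spring catch in the bearer, box frame x = 10 to 20 mm, 14 mm wide: how far it is pressed down in m; 0 = up (5.5 mm above the bearer), about 0.0055 under the board. Its outer face is a ramp that the entering board rides down (under 1 N); its square inner face at x = 20 mm holds the board's end once that has passed it.
- contact_plate (a joint): brass plate on springs at the far end of the rails: how far it is pushed in, m. At rest its face is at box frame x = 152 mm; 1.6 N at the start of travel, 3.2 N at 0.008, 4.4 N at the solid stop at 0.014. A caught board keeps it at about 0.008; one not caught is pushed back out into the gate's way.
- wide_offcut: bystander: a short, wide hardwood offcut, 60 x 90 x 19 mm, origin at the centre of its underside; leave it alone.
- parts_dish: bystander: round white dish with small brass screws in it, 115 mm across, 28 mm high, origin at the centre of its underside; leave it alone.
- glue_bottle: bystander: cream bottle, 46 mm across, 101 mm high, origin at the centre of its underside; leave it alone.
Mind the look-alikes: they are no part of the job. There is more than one size of the sample; the one meant has the size given above.

How it is judged:
By the outcome, as a careful person would: the job done as asked, in the order asked, and still so for the second after the job is handed in, with the robot touching nothing.
It also fails if it takes over 70 s, if anything falls off the work surface, if the arm or the gripper's body presses on something with over 40 N, if the wrist force passes 120 N, or if a joint passes its speed limit or range.

ROBOT

A 6-joint arm with a two-finger parallel gripper is mounted at the origin on a cart in front of the work surface, level with it; the furniture and walls round the work are solid. World frame = base frame: x ahead of the robot, y to its left, z up, the work surface at z = 0. Lengths are in m, angles in rad, forces in N, time in s.
With the tool pointing down it reaches from about 0.375 to 0.9 m from the base axis. Payload 3.1 kg.
Tool frame: the origin (TCP) lies midway between the tips of the shut fingers; the grasp point (between the pads) lies 19 mm behind it; x points along the fingers, z is the direction in which the jaws open and shut, and the axes are right-handed (so a half turn about x gives the same grasp; the last joint's range is limited). The gripper opens to 85 mm and grips with 20 to 120 N. Pads are 22 mm wide; open, the fingers measure 114 mm over their backs; the gripper's body (76 mm by 85 mm) begins 54 mm behind the grasp point. The pads swing forward as they close: fully open they stand 13 mm farther back than shut.
Start: joints at [-1.417, 0.527, 1.433, -0, 1.181, -0.178], TCP at [0.204, -0.591, 0.231] pointing down, gripper open.
Joint ranges: [-3.08, 3.08], [-0.75, 2.2], [0.22, 2.44], [-1.43, 4.57], [0, 2.65], [-2.85, 2.85]. Speed limits (rad/s): [2.79, 2.79, 3.14, 3.14, 3.14, 3.14].

INTERFACE

Orientations are given as a unit quaternion [x, y, z, w].
In Python, from station import telemetry, optics, manip gives the robot as it stands.
- The arm moves only by the tool step_arm, never from a script. Its argument "commands" is a list of rows, each a list of 4 numbers: the shift along the tool's x, y, z in m, then the turn about the tool's x in rad. A call has 1 to 8 rows; each row is the pose to reach, as a shift and turn from the pose measured when the call began, along the tool's axes at that moment; what a row does not reach only later rows make up. A row lasts 1/12 s, in which the tool goes at most 41.7 mm and 7.16 degrees, less where a joint would pass 70% of its speed; a pose out of reach is approached as far as the arm can. A call with a gripper value outside its range is refused whole. "jaw" is the finger opening in m, from 0 to 0.0854, set as the call begins (left out, the last holds). The fingers move at their own pace and stop on an object; "grip_force" is the grip in N (left out, the last holds). Time passes only in rows, so rows that repeat a pose let the fingers close. It gives the time, the measured TCP pose, the force and the opening at its end, in the units of the state.
- telemetry.sense(): the state, without advancing time (a new reading comes with each control period).
- optics.snapshot(name): name is "scene" or "top"; returns the picture (384x512x3 uint8, red, green, blue); there is no depth.
- optics.camera_params(name): a dict with "mtx" (3x3 intrinsics, pixels), "origin" and "attitude" of the camera in the world. Camera axes: x right, y down, z forward; pixel columns grow to the right and rows downward; lengths in m; the calibration is good to about 2 mm. A picture is of the moment at which its call begins. camera_params takes no time and is no camera call.
- manip.sign_off(): hands the job in, once; it reports no verdict.
The state is a dict: "t": time; "q": joint angles; "qd": joint speeds; "tau": joint torques, N m; "tcp_pos": TCP position; "tool_rot": TCP orientation; "force": force on the tool from outside, world axes, zero at the start; "ft_torque": the same for the moment, N m; "finger_gap": opening from 0.0 (shut) to 1.0 (fully open).
Only numpy, scipy, OpenCV 4.12 (cv2) and the standard library are available. Lean on these libraries where they do the work, as an engineer would, in place of code of your own. Each camera call takes 0.05 s, during which the arm holds its last target.

## Working session

There is one attempt and no reset: what is moved stays moved. The work goes in short steps, Python scripts to look and compute and a tool call to move; the robot and the scene stay as the last step left them, time stands still between calls to the robot, and variables do not carry over. Pictures are saved under pics/ and viewed, and the job is handed in when it is done.

Besides the shell and the picture viewer there is one more tool, called after ">>>" as name(argument=value, ...), one argument or row to a line, values as JSON. step_arm: Moves the arm, as the interface text tells. Its arguments: {"type":"object","properties":{"commands":{"type":"array","items":{"type":"array","items":{"type":"number"}}},"jaw":{"type":"number"},"grip_force":{"type":"number"}},"required":["commands"]}

```bash
ls; mkdir -p pics; python3 - <<'E'
from station import telemetry, optics
import cv2
s=telemetry.sense();print({k:(v if not hasattr(v,'tolist') else v.tolist()) for k,v in s.items()})
for n in("scene","top"):
    im=optics.snapshot(n);cv2.imwrite(f'pics/{n}0.png',im[:,:,::-1]);print(n,optics.camera_params(n))
E
```

```text
pics
{'t': 0.0, 'q': [-1.4164944114192026, 0.5284768280963369, 1.43392292131447, 9.435021225664037e-06, 1.1813854025339983, -0.17850247609974051], 'qd': [-0.0011269661869283932, 0.0005327627100290287, -0.0008212512895894196, 0.0005272290607251382, -0.0002730653204323022, 0.0013814829930650515], 'tau': [-0.00046561368435504846, -44.23518419265747, -17.802827954292297, -0.00028757777727150824, 0.00845984002808109, 1.8385141942189875e-06], 'tcp_pos': [0.20410020696514158, -0.5899701397054796, 0.23032050831903492], 'tool_rot': [0.41083353449185966, 0.5764493580552911, -0.40971979193726177, 0.5753708687702705], 'force': [-1.4736633371610992, 0.33112350345991354, -0.71202842789127], 'ft_torque': [-0.008869433084538107, -0.00597014966696932, 0.023988224560229875], 'finger_gap': 1.001282157643905}
scene {'mtx': array([[410.74611866,   0.        , 260.97925583],
       [  0.        , 410.74611866, 195.31209427],
       [  0.        ,   0.        ,   1.        ]]), 'origin': array([0.87097453, 0.73740598, 1.24954084]), 'attitude': array([ 0.19633407,  0.92957081, -0.3034841 , -0.07244611])}
top {'mtx': array([[350.97692556,   0.        , 250.04652831],
       [  0.        , 350.97692556, 187.38531814],
       [  0.        ,   0.        ,   1.        ]]), 'origin': array([ 0.17897567, -0.03383086,  1.49134436]), 'attitude': array([ 0.7477124 , -0.6539655 ,  0.07329102, -0.08879032])}
```

View pics/scene0.png

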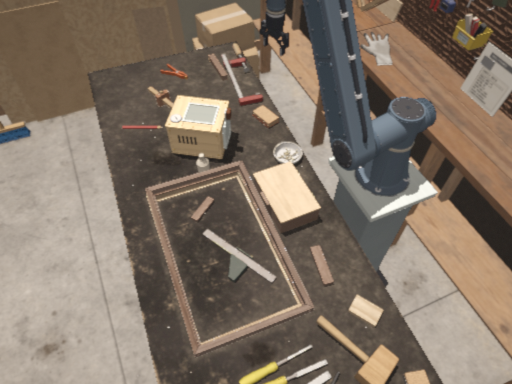

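View pics/top0.png

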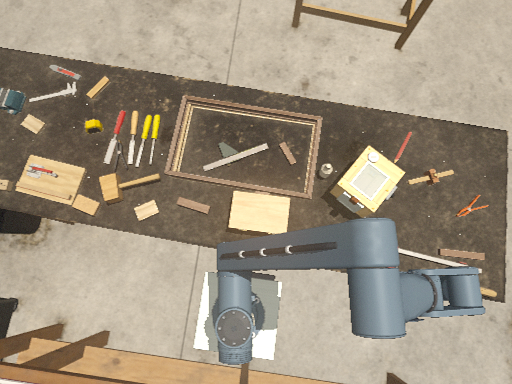

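```bash
cat > h.py <<'E'
import numpy as np, cv2
from scipy.spatial.transform import Rotation as R
from station import telemetry, optics
def cam(n):
    p=optics.camera_params(n); return np.array(p['mtx']),np.array(p['origin']),R.from_quat(p['attitude']).as_matrix()
def px2w(n,px,z=0.):
    K,o,A=cam(n); px=np.atleast_2d(np.array(px,float))
    d=np.c_[px,np.ones(len(px))]@np.linalg.inv(K).T@A.T
    return o+d*((z-o[2])/d[:,2])[:,None]
def w2px(n,P):
    K,o,A=cam(n); P=np.atleast_2d(np.array(P,float)); c=(P-o)@A@K.T
    return c[:,:2]/c[:,2:]
def crop(im,x0,y0,x1,y1,f,name):
    c=cv2.resize(im[y0:y1,x0:x1,::-1],None,fx=f,fy=f,interpolation=cv2.INTER_CUBIC); cv2.imwrite(name,c)
E
python3 - <<'E'
from h import *
s=cv2.imread('pics/scene0.png')[:,:,::-1];t=cv2.imread('pics/top0.png')[:,:,::-1]
crop(s,150,80,250,170,7,'pics/s_box.png');crop(t,320,130,420,230,6,'pics/t_box.png')
crop(s,295,235,355,295,8,'pics/s_b.png');crop(t,160,180,230,230,8,'pics/t_b.png')
print(px2w('top',[[193,205],[287,153],[462,253]],.018)); print(px2w('scene',[[320,265],[203,209],[218,65]],.018))
E
```

```text
[[ 0.41188691  0.25296035  0.018     ]
 [ 0.69657495 -0.11864499  0.018     ]
 [ 0.36124743 -0.87958565  0.018     ]]
[[ 0.42054673  0.25810882  0.018     ]
 [ 0.70071419 -0.10951627  0.018     ]
 [ 0.35312804 -0.88023968  0.018     ]]
```

View pics/s_box.png

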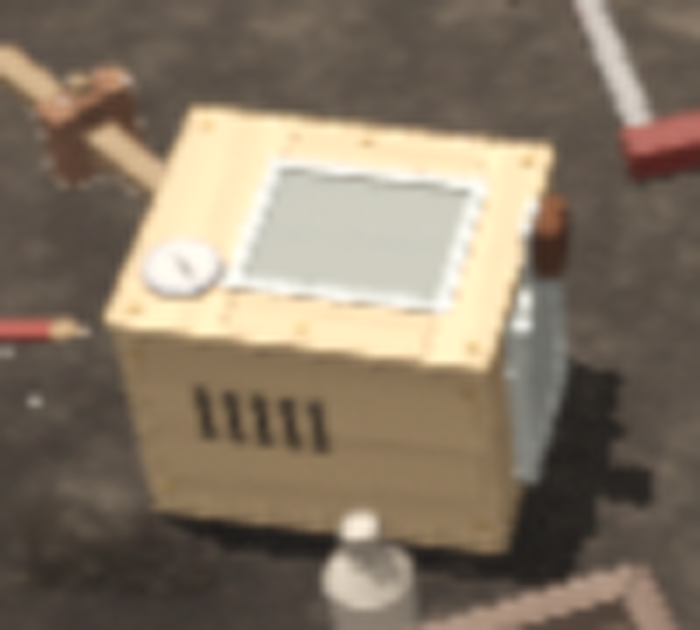

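View pics/t_box.png

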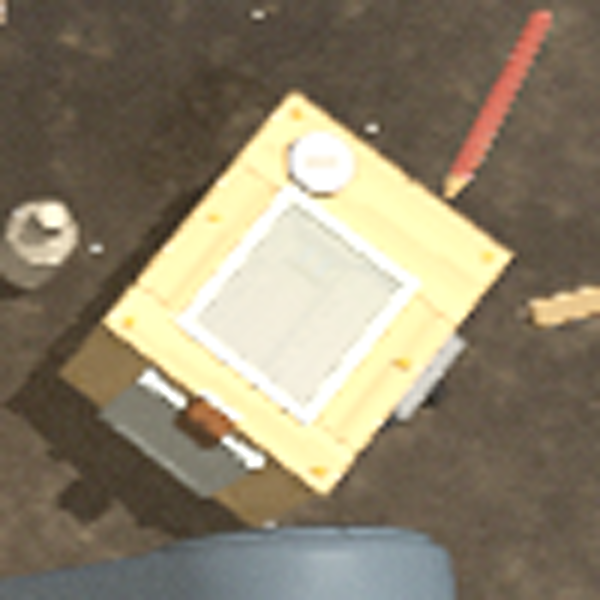

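View pics/s_b.png

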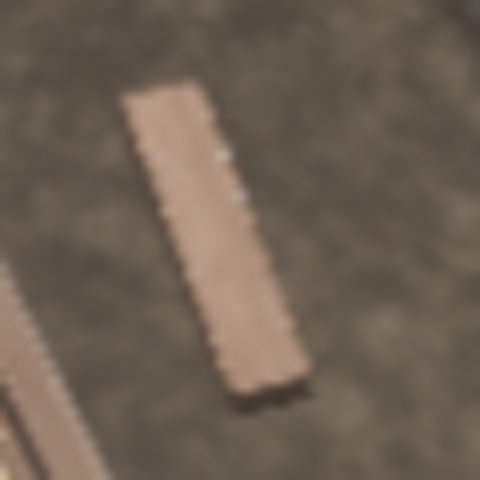

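View pics/t_b.png

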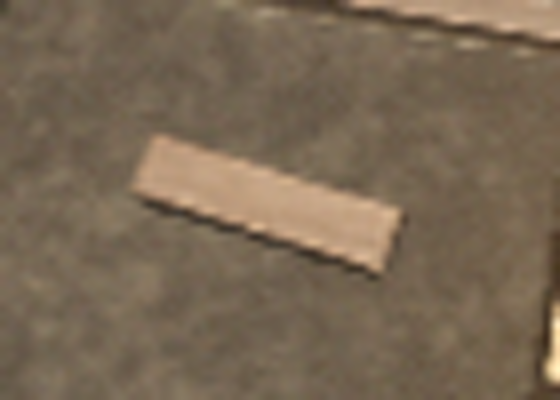

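```bash
cat > fit.py <<'E'
from h import *
from scipy.optimize import least_squares
def src(p,f,ox,oy): return (np.array(p,float)+.5)/f-.5+[ox,oy]
def fit(obs,loc,x0):
    # obs: {cam:px}, loc: {cam: local pts}; pose x,y,yaw
    def res(v,per=False):
        r=R.from_euler('z',v[2]).as_matrix(); out=[]
        for n in obs: out.append(w2px(n,np.array(loc[n])@r.T+[v[0],v[1],0])-obs[n])
        return out if per else np.concatenate(out).ravel()
    s=least_squares(res,x0); return s.x,res(s.x,True)
E
python3 - <<'E'
from fit import *
S=src([(122,97),(197,82),(310,365),(228,388)],8,295,235); T=src([(155,133),(403,212),(383,272),(133,190)],8,160,180)
for n,p in(('scene',S),('top',T)):
    w=px2w(n,p,.018); print(n,w.round(4).tolist(),[round(np.linalg.norm(w[i]-w[i-1]),4) for i in range(4)],w.mean(0))
SB=src([(190,107),(552,145),(490,368),(105,322)],7,150,80); TB=src([(293,92),(513,255),(328,493),(105,322)],6,320,130)
for n,p in(('scene',SB),('top',TB)):
    w=px2w(n,p,.158); print(n,w.round(4).tolist(),[round(np.linalg.norm(w[i]-w[i-1]),4) for i in range(4)],w.mean(0))
for n,p in(('scene',src([(555,215)],7,150,80)),('top',src([(212,415)],6,320,130))): print(n,px2w(n,p,.19))
E
```

```text
scene [[0.4189, 0.1834, 0.018], [0.3859, 0.1899, 0.018], [0.4074, 0.3232, 0.018], [0.4428, 0.3186, 0.018]] [np.float64(0.1372), np.float64(0.0336), np.float64(0.135), np.float64(0.0357)] [0.41373788 0.25377714 0.018     ]
top [[0.4417, 0.3194, 0.018], [0.4169, 0.1805, 0.018], [0.3837, 0.1859, 0.018], [0.4096, 0.3255, 0.018]] [np.float64(0.0327), np.float64(0.1411), np.float64(0.0337), np.float64(0.142)] [0.4129774  0.25283853 0.018     ]
scene [[0.6321, -0.5792, 0.158], [0.4538, -0.4677, 0.158], [0.5488, -0.3158, 0.158], [0.7258, -0.4295, 0.158]] [np.float64(0.1766), np.float64(0.2103), np.float64(0.1791), np.float64(0.2103)] [ 0.5901383  -0.44805602  0.158     ]
top [[0.7242, -0.43, 0.158], [0.6301, -0.5791, 0.158], [0.4561, -0.4677, 0.158], [0.5496, -0.3181, 0.158]] [np.float64(0.2074), np.float64(0.1763), np.float64(0.2065), np.float64(0.1764)] [ 0.59000498 -0.44873166  0.158     ]
scene [[ 0.48523077 -0.3792234   0.19      ]]
top [[ 0.4894691  -0.38252348  0.19      ]]
```

```bash
cat >> h.py <<'E'
BY=np.radians(-32.3); BO=np.array([.5030,-.3934,0]); BR=R.from_euler('z',BY).as_matrix()
def b2w(p): return BO+BR@np.array(p,float)
def w2b(p): return BR.T@(np.array(p)-BO)
def st():
    s=telemetry.sense(); return s,np.array(s['tcp_pos']),R.from_quat(s['tool_rot']).as_matrix()
def rep(target=None,jaw=None):
    """target world; jaw: desired jaw axis world -> shift in tool axes, turn"""
    s,p,A=st()
    print('t',round(s['t'],2),'p',p.round(4),'box',w2b(p).round(4),'x',A[:,0].round(3),'z',A[:,2].round(3),'gap',round(s['finger_gap']*85.4,1),'F',np.array(s['force']).round(1),'q',np.array(s['q']).round(3))
    if target is not None: print('shift',(A.T@(np.array(target)-p)).round(4))
    if jaw is not None:
        j=A.T@np.array(jaw); a=np.arctan2(-j[1],j[2]); a=(a+np.pi/2)%np.pi-np.pi/2; print('turn',round(a,3),'jaw residual x',j[0].round(3))
E
python3 - <<'E'
from h import *
print(b2w([-.0175,0,.25]),BR[:,1])
rep(b2w([-.0175,0,.25]),BR[:,1])
rep(b2w([-.0175,0,.165]))
E
```

```text
[ 0.48820792 -0.38404883  0.25      ] [0.53435235 0.84526183 0.        ]
t 0.1 p [ 0.2041 -0.59    0.2304] box [-0.1476 -0.3259  0.2304] x [-0.     0.002 -1.   ] z [ 0.327 -0.945 -0.002] gap 85.6 F [-0.1 -1.3  0.1] q [-1.416  0.528  1.434  0.     1.181 -0.179]
shift [-0.0193  0.3358 -0.1019]
turn 0.897 jaw residual x 0.002
t 0.1 p [ 0.2041 -0.59    0.2304] box [-0.1476 -0.3259  0.2304] x [-0.     0.002 -1.   ] z [ 0.327 -0.945 -0.002] gap 85.6 F [-0.1 -1.3  0.1] q [-1.416  0.528  1.434  0.     1.181 -0.179]
shift [ 0.0657  0.3358 -0.1018]
```

>>> step_arm(
  commands=[
    [-0.019, 0.042, -0.013, 0.112],
    [-0.019, 0.084, -0.025, 0.224],
    [-0.019, 0.126, -0.038, 0.336],
    [-0.019, 0.168, -0.051, 0.449],
    [-0.019, 0.21, -0.064, 0.561],
    [-0.019, 0.252, -0.076, 0.673],
    [-0.019, 0.294, -0.089, 0.785],
    [-0.019, 0.336, -0.102, 0.897],
  ],
  jaw=0.0854,
)

```text
t: 0.77
tcp_pos: [0.4724, -0.3948, 0.2493]
tool_rot: [0.621, 0.34, -0.62, 0.338]
force: [0.6, -0.8, 0.2]
finger_gap: 1.002
```

```bash
python3 - <<'E'
from h import *
rep(b2w([-.0175,0,.165]),BR[:,1])
im=optics.snapshot('top');crop(im,300,120,430,230,6,'pics/t1.png')
im=optics.snapshot('scene');crop(im,150,50,280,160,6,'pics/s1.png')
E
```

```text
t 0.77 p [ 0.4724 -0.3948  0.2493] box [-0.0251 -0.0175  0.2493] x [-0.001  0.003 -1.   ] z [-0.54  -0.842 -0.002] gap 85.6 F [ 0.6 -0.8  0.2] q [-8.780e-01  4.970e-01  1.435e+00  1.000e-03  1.212e+00  1.262e+00]
shift [ 0.0843  0.0077 -0.0174]
turn -0.006 jaw residual x 0.002
```

View pics/t1.png

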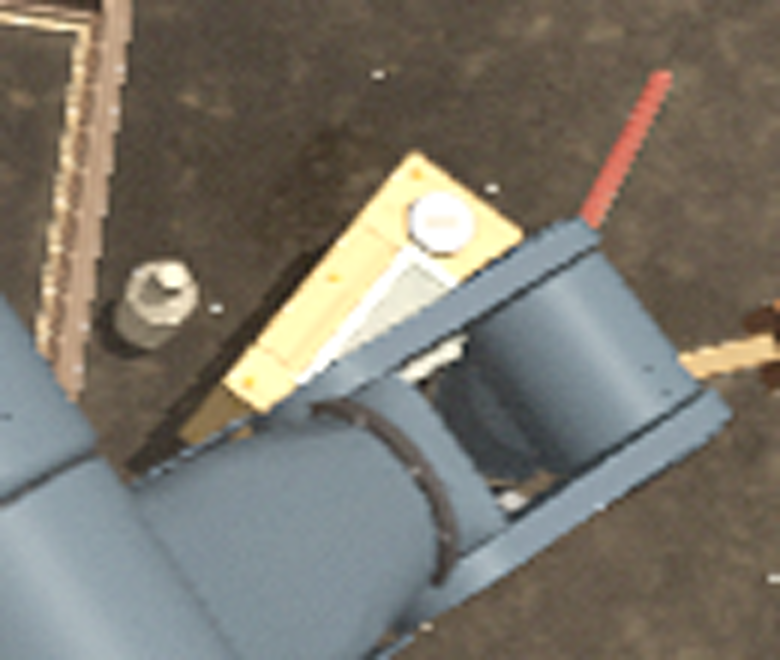

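View pics/s1.png

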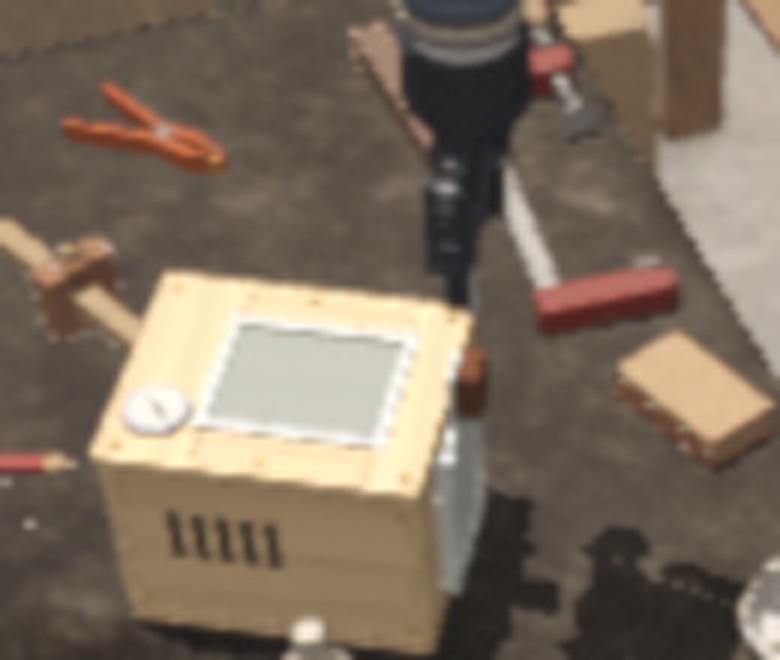

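>>> step_arm(
  commands=[
    [0, 0.008, -0.0175, -0.006],
    [0, 0.008, -0.0175, -0.006],
    [0.03, 0.008, -0.0175, -0.006],
    [0.06, 0.008, -0.0175, -0.006],
    [0.084, 0.008, -0.0175, -0.006],
    [0.084, 0.008, -0.0175, -0.006],
    [0.084, 0.008, -0.0175, -0.006],
  ],
)

```text
t: 1.45
tcp_pos: [0.4904, -0.3806, 0.164]
tool_rot: [0.618, 0.347, -0.617, 0.342]
force: [0.5, -0.6, 0.5]
finger_gap: 0.998
```

```bash
python3 - <<'E'
from h import *
rep(b2w([-.0175,0,.165]),BR[:,1])
im=optics.snapshot('scene');crop(im,170,70,250,140,8,'pics/s2.png')
E
```

```text
t 1.45 p [ 0.4904 -0.3806  0.164 ] box [-0.0176  0.0041  0.164 ] x [-0.002  0.007 -1.   ] z [-0.526 -0.851 -0.005] gap 85.3 F [ 0.5 -0.6  0.5] q [-0.841  0.603  1.502  0.004  1.042  1.281]
shift [-0.001   0.      0.0041]
turn 0.01 jaw residual x 0.005
```

View pics/s2.png

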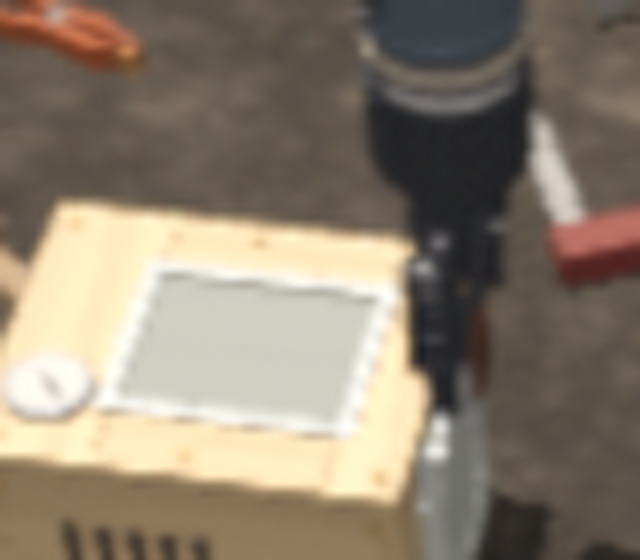

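>>> step_arm(
  commands=[
    [0, 0, 0.003, 0.01],
    [0, 0, 0.003, 0.01],
    [0, 0, 0.003, 0.01],
    [0, 0, 0.003, 0.01],
    [0, 0, 0.003, 0.01],
    [0, 0, 0.003, 0.01],
    [0, 0, 0.003, 0.01],
    [0, 0, 0.003, 0.01],
  ],
  jaw=0.02,
  grip_force=30,
)

```text
t: 2.17
tcp_pos: [0.4906, -0.3836, 0.1664]
tool_rot: [0.621, 0.342, -0.618, 0.34]
force: [2.6, 3.1, 4.7]
finger_gap: 0.34
```

```bash
python3 - <<'E'
from h import *
rep(b2w([-.0175,0,.165]),BR[:,1])
E
```

```text
t 2.17 p [ 0.4906 -0.3836  0.1664] box [-0.0157  0.0016  0.1664] x [ 0.003  0.004 -1.   ] z [-0.534 -0.845 -0.005] gap 29.1 F [2.6 3.1 4.7] q [-0.845  0.601  1.499  0.006  1.043  1.287]
shift [ 0.0014 -0.0018  0.0016]
turn 0.0 jaw residual x 0.005
```

>>> step_arm(
  commands=[
    [-0.015, 0, 0, 0],
    [-0.03, 0, 0, 0],
    [-0.045, 0, 0, 0],
    [-0.06, 0, 0, 0],
    [-0.072, 0, 0, 0],
    [-0.081, 0, 0, 0],
    [-0.084, 0, 0, 0],
    [-0.084, 0, 0, 0],
  ],
)

```text
t: 2.83
tcp_pos: [0.4906, -0.3836, 0.2508]
tool_rot: [0.621, 0.342, -0.618, 0.34]
force: [1.5, 3.3, 1.7]
finger_gap: 0.341
```

```bash
python3 - <<'E'
from h import *
rep(b2w([-.0175,0,.165]),BR[:,1])
im=optics.snapshot('scene');crop(im,170,50,250,150,6,'pics/s3.png')
E
```

```text
t 2.83 p [ 0.4906 -0.3836  0.2508] box [-0.0157  0.0017  0.2508] x [ 0.003  0.004 -1.   ] z [-0.534 -0.845 -0.005] gap 29.1 F [1.5 3.3 1.7] q [-0.845  0.504  1.417  0.006  1.222  1.287]
shift [ 0.0858 -0.0018  0.0021]
turn 0.0 jaw residual x 0.005
```

View pics/s3.png

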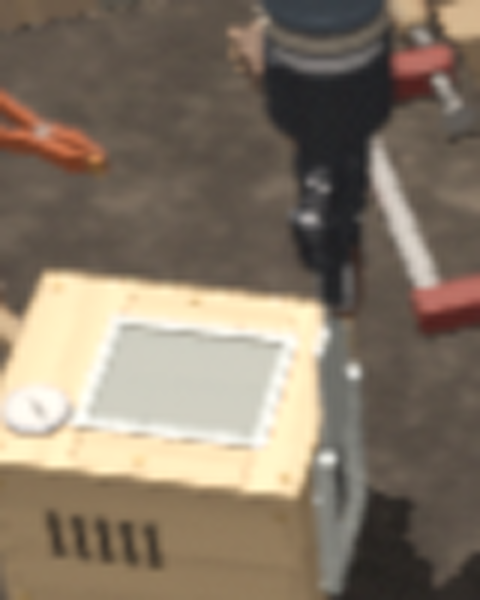

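>>> step_arm(
  commands=[
    [0, 0, 0, 0],
    [0, 0, 0, 0],
    [0, 0, 0, 0],
    [-0.03, 0, 0, 0],
    [-0.06, 0, 0, 0],
    [-0.1, 0, 0, 0],
    [-0.13, 0, 0, 0],
    [-0.13, 0, 0, 0],
  ],
  jaw=0.0854,
)

```text
t: 3.55
tcp_pos: [0.4921, -0.3873, 0.3888]
tool_rot: [0.622, 0.337, -0.617, 0.346]
force: [0.6, 0.3, 0.3]
finger_gap: 1.004
```

```bash
python3 - <<'E'
from h import *
rep(b2w([-.0175,0,.165]),BR[:,1])
# rectified maps, 1px=2mm ; x up, y left. region x .25...85,y .5..-1.0
for n in('top','scene'):
    im=cv2.imread(f'pics/{n}0.png')
    W,H=750,300
    u,v=np.meshgrid(np.arange(W),np.arange(H))
    P=np.stack([.85-v*.002,.5-u*.002,np.zeros_like(u)],-1).reshape(-1,3)
    m=w2px(n,P).reshape(H,W,2).astype(np.float32)
    o=cv2.remap(im,m[...,0],m[...,1],cv2.INTER_LINEAR)
    for k in range(0,W,50): cv2.line(o,(k,0),(k,H),(0,255,0) if k%250==0 else (90,140,90),1)
    for k in range(25,H,50): cv2.line(o,(0,k),(W,k),(90,140,90),1)
    cv2.imwrite(f'pics/map_{n}.png',o)
E
```

```text
t 3.55 p [ 0.4921 -0.3873  0.3888] box [-0.0125 -0.0007  0.3888] x [ 0.013 -0.008 -1.   ] z [-0.534 -0.845 -0.   ] gap 85.7 F [0.6 0.3 0.3] q [-0.847  0.394  1.222  0.004  1.511  1.287]
shift [ 0.2237 -0.0083 -0.0006]
turn -0.0 jaw residual x 0.0
```

View pics/map_top.png

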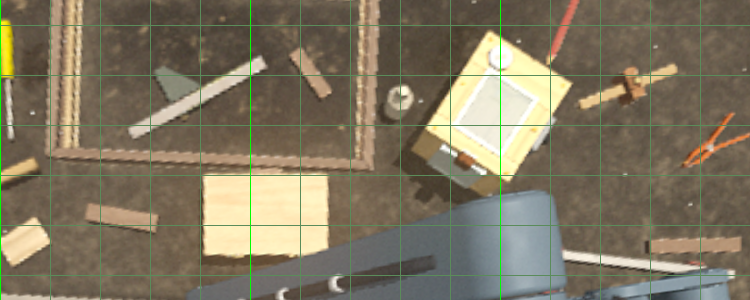

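View pics/map_scene.png

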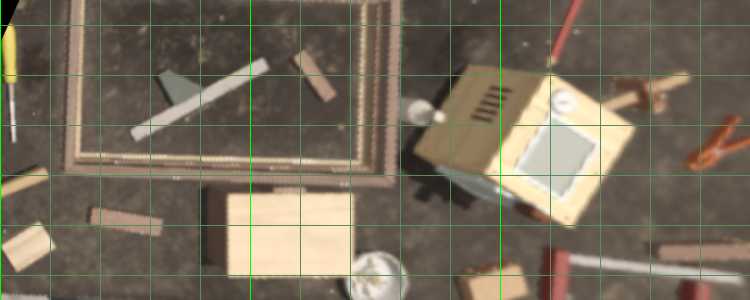

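```bash
python3 - <<'E'
from h import *
s,p,A=st()
for T in([.452,-.067,.34],[.4133,.2533,.25]): print((A.T@(np.array(T)-p)).round(4))
E
```

```text
[ 0.0458 -0.2057 -0.2493]
[ 0.1329 -0.4109 -0.4993]
```

>>> step_arm(
  commands=[
    [0.006, -0.026, -0.031, -0.122],
    [0.012, -0.052, -0.062, -0.245],
    [0.017, -0.078, -0.093, -0.367],
    [0.023, -0.103, -0.125, -0.49],
    [0.029, -0.129, -0.156, -0.612],
    [0.035, -0.155, -0.187, -0.734],
    [0.04, -0.18, -0.218, -0.857],
    [0.046, -0.206, -0.249, -0.979],
  ],
)

```text
t: 4.22
tcp_pos: [0.4508, -0.0659, 0.3393]
tool_rot: [0.385, 0.588, -0.385, 0.599]
force: [0.6, 0.7, 0.4]
finger_gap: 0.995
```

```bash
python3 - <<'E'
from h import *
rep([.4133,.2533,.2],[.9845,-.1754,0])
E
```

```text
t 4.22 p [ 0.4508 -0.0659  0.3393] box [-0.2191  0.2489  0.3393] x [ 0.013 -0.008 -1.   ] z [ 0.408 -0.913  0.013] gap 84.9 F [0.6 0.7 0.4] q [-0.389  0.159  1.694 -0.003  1.274  0.762]
shift [ 0.1361  0.095  -0.3085]
turn -0.974 jaw residual x 0.014
```

>>> step_arm(
  commands=[
    [0.01, 0.011, -0.036, -0.122],
    [0.025, 0.022, -0.073, -0.244],
    [0.04, 0.034, -0.109, -0.365],
    [0.056, 0.045, -0.146, -0.487],
    [0.07, 0.056, -0.182, -0.609],
    [0.085, 0.067, -0.218, -0.731],
    [0.1, 0.078, -0.254, -0.852],
    [0.116, 0.089, -0.29, -0.974],
  ],
)

```text
t: 4.88
tcp_pos: [0.4147, 0.2355, 0.2195]
tool_rot: [0.057, 0.7, -0.063, 0.709]
force: [0.4, 0.6, 0.8]
finger_gap: 0.997
```

>>> step_arm(
  commands=[
    [0, 0, 0, 0],
    [0, 0, 0, 0],
  ],
)

```text
t: 5.05
tcp_pos: [0.4133, 0.2365, 0.2181]
tool_rot: [0.055, 0.701, -0.062, 0.709]
force: [0.1, -0.8, 0.3]
finger_gap: 1.003
```

```bash
python3 - <<'E'
from h import *
rep([.4133,.2533,.1],[.9845,-.1754,0])
im=optics.snapshot('scene');crop(im,270,190,370,290,6,'pics/s4.png')
E
```

```text
t 5.05 p [0.4133 0.2365 0.2181] box [-0.4124  0.4845  0.2181] x [ 0.01  -0.011 -1.   ] z [ 0.986 -0.165  0.012] gap 85.7 F [ 0.1 -0.8  0.3] q [ 0.293  0.346  1.813 -0.016  0.975  0.468]
shift [ 0.1179  0.0177 -0.0042]
turn 0.01 jaw residual x 0.012
```

View pics/s4.png

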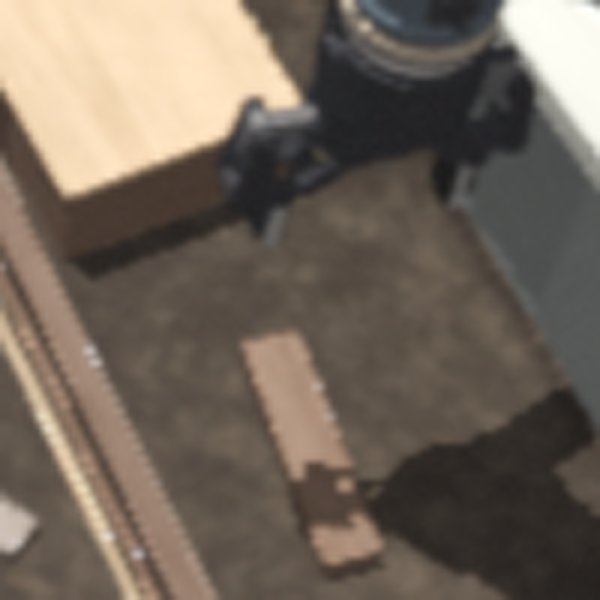

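>>> step_arm(
  commands=[
    [0.04, 0.018, -0.004, 0.01],
    [0.08, 0.018, -0.004, 0.01],
    [0.12, 0.018, -0.004, 0.01],
    [0.15, 0.018, -0.004, 0.01],
    [0.175, 0.018, -0.004, 0.01],
    [0.175, 0.018, -0.004, 0.01],
  ],
)

```text
t: 5.6
tcp_pos: [0.4141, 0.2493, 0.0404]
tool_rot: [0.06, 0.702, -0.069, 0.706]
force: [-0.8, -0.0, 0.2]
finger_gap: 0.999
```

```bash
python3 - <<'E'
from h import *
rep([.4133,.2533,.005],[.9845,-.1754,0])
im=optics.snapshot('scene');crop(im,270,210,370,310,6,'pics/s5.png')
E
```

```text
t 5.6 p [0.4141 0.2493 0.0404] box [-0.4185  0.4958  0.0404] x [ 0.005 -0.013 -1.   ] z [ 0.983 -0.181  0.007] gap 85.3 F [-0.8 -0.   0.2] q [ 0.319  0.678  1.926 -0.028  0.537  0.526]
shift [ 0.0353  0.0042 -0.0018]
turn -0.006 jaw residual x 0.007
```

View pics/s5.png

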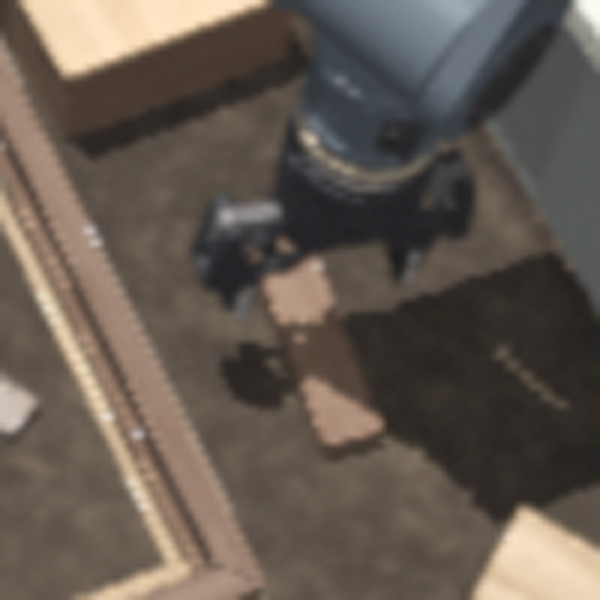

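>>> step_arm(
  commands=[
    [0.015, 0.004, -0.002, 0],
    [0.034, 0.004, -0.002, 0],
    [0.034, 0.004, -0.002, 0],
    [0.034, 0.004, -0.002, 0],
  ],
)

```text
t: 5.98
tcp_pos: [0.4154, 0.2534, 0.0098]
tool_rot: [0.061, 0.7, -0.069, 0.708]
force: [-1.2, 0.1, 0.4]
finger_gap: 1.001
```

>>> step_arm(
  commands=[
    [0, 0, 0, 0],
    [0, 0, 0, 0],
    [0, 0, 0, 0],
    [0, 0, 0, 0],
    [0, 0, 0, 0],
    [0, 0, 0, 0],
    [0, 0, 0, 0],
  ],
  jaw=0.02,
  grip_force=40,
)

```text
t: 6.57
tcp_pos: [0.4158, 0.2535, 0.0108]
tool_rot: [0.061, 0.7, -0.068, 0.708]
force: [-0.9, -1.1, 8.0]
finger_gap: 0.38
```

```bash
python3 - <<'E'
from h import *
rep([.4133,.2533,.2],[.9845,-.1754,0])
E
```

```text
t 6.57 p [0.4158 0.2535 0.0108] box [-0.4194  0.5002  0.0108] x [ 0.011 -0.012 -1.   ] z [ 0.983 -0.182  0.013] gap 32.4 F [-0.9 -1.1  8. ] q [ 0.327  0.74   1.929 -0.033  0.465  0.538]
shift [-0.1892 -0.0024  0.    ]
turn -0.006 jaw residual x 0.013
```

>>> step_arm(
  commands=[
    [-0.04, 0, 0, 0],
    [-0.08, 0, 0, 0.0],
    [-0.12, -0.005, 0.002, 0.05],
    [-0.155, -0.026, 0.01, 0.15],
    [-0.185, -0.053, 0.02, 0.27],
    [-0.215, -0.08, 0.03, 0.39],
    [-0.24, -0.112, 0.04, 0.51],
    [-0.26, -0.146, 0.05, 0.63],
  ],
)

```text
t: 7.23
tcp_pos: [0.4356, 0.1031, 0.2752]
tool_rot: [0.279, 0.643, -0.283, 0.655]
force: [0.8, 0.1, -0.7]
finger_gap: 0.385
```

```bash
python3 - <<'E'
from h import *
rep([.45,-.2,.33],BR[:,1])
im=optics.snapshot('scene');crop(im,230,130,360,230,6,'pics/s6.png')
E
```

```text
t 7.23 p [0.4356 0.1031 0.2752] box [-0.3223  0.3836  0.2752] x [ 0.014 -0.012 -1.   ] z [ 0.684 -0.729  0.018] gap 32.9 F [ 0.8  0.1 -0.7] q [-0.01   0.222  1.807 -0.013  1.098  0.812]
shift [-0.051  -0.1968  0.2318]
turn 1.318 jaw residual x -0.002
```

View pics/s6.png

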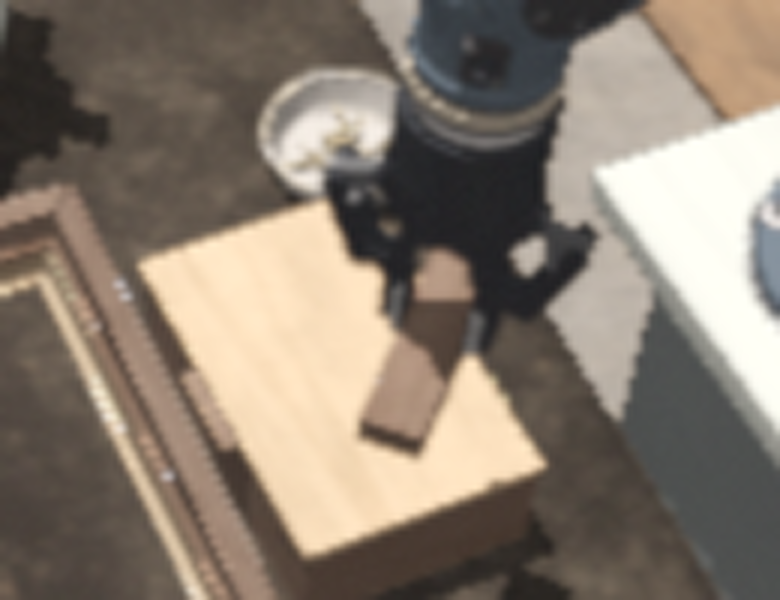

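>>> step_arm(
  commands=[
    [-0.012, -0.024, 0.028, 0.12],
    [-0.024, -0.048, 0.057, 0.24],
    [-0.035, -0.073, 0.086, 0.36],
    [-0.046, -0.098, 0.115, 0.48],
    [-0.051, -0.123, 0.145, 0.6],
    [-0.051, -0.148, 0.174, 0.72],
    [-0.051, -0.173, 0.203, 0.84],
    [-0.051, -0.197, 0.232, 0.96],
  ],
)

```text
t: 7.95
tcp_pos: [0.4499, -0.2073, 0.3349]
tool_rot: [0.554, 0.433, -0.55, 0.452]
force: [0.5, 0.8, 0.1]
finger_gap: 0.379
```

```bash
python3 - <<'E'
from h import *
rep([.42,-.45,.33],BR[:,1]);rep([.42,-.55,.33],BR[:,1])
E
```

```text
t 7.95 p [ 0.4499 -0.2073  0.3349] box [-0.1443  0.129   0.3349] x [ 0.021 -0.017 -1.   ] z [-0.218 -0.976  0.012] gap 32.3 F [0.5 0.8 0.1] q [-6.570e-01  2.210e-01  1.626e+00 -1.000e-03  1.268e+00  1.133e+00]
shift [0.0084 0.0235 0.2433]
turn 0.344 jaw residual x -0.003
t 7.95 p [ 0.4499 -0.2073  0.3349] box [-0.1443  0.129   0.3349] x [ 0.021 -0.017 -1.   ] z [-0.218 -0.976  0.012] gap 32.3 F [0.5 0.8 0.1] q [-6.570e-01  2.210e-01  1.626e+00 -1.000e-03  1.268e+00  1.133e+00]
shift [0.0101 0.0453 0.3409]
turn 0.344 jaw residual x -0.003
```

>>> step_arm(
  commands=[
    [0.01, 0.006, 0.041, 0.06],
    [0.01, 0.011, 0.082, 0.12],
    [0.01, 0.017, 0.123, 0.18],
    [0.01, 0.022, 0.164, 0.24],
    [0.01, 0.028, 0.205, 0.3],
    [0.01, 0.034, 0.246, 0.344],
    [0.01, 0.039, 0.287, 0.344],
    [0.01, 0.045, 0.328, 0.344],
  ],
)

```text
t: 8.62
tcp_pos: [0.4219, -0.5382, 0.3291]
tool_rot: [0.623, 0.333, -0.616, 0.35]
force: [1.5, -0.1, -0.2]
finger_gap: 0.381
```

>>> step_arm(
  commands=[
    [0, 0, 0.013, 0],
    [0, 0, 0.013, 0],
  ],
)

```text
t: 8.78
tcp_pos: [0.4127, -0.5524, 0.3271]
tool_rot: [0.623, 0.332, -0.617, 0.348]
force: [-0.9, 0.4, -0.5]
finger_gap: 0.384
```

```bash
python3 - <<'E'
from h import *
rep([.42,-.55,.05],BR[:,1])
im=optics.snapshot('scene');crop(im,170,20,290,130,6,'pics/s7.png')
E
```

```text
t 8.78 p [ 0.4127 -0.5524  0.3271] box [ 0.0086 -0.1827  0.3271] x [ 0.018 -0.015 -1.   ] z [-0.537 -0.843  0.003] gap 32.8 F [-0.9  0.4 -0.5] q [-1.095  0.53   1.154  0.01   1.436  1.042]
shift [ 0.2772 -0.0016 -0.0067]
turn -0.003 jaw residual x -0.003
```

View pics/s7.png

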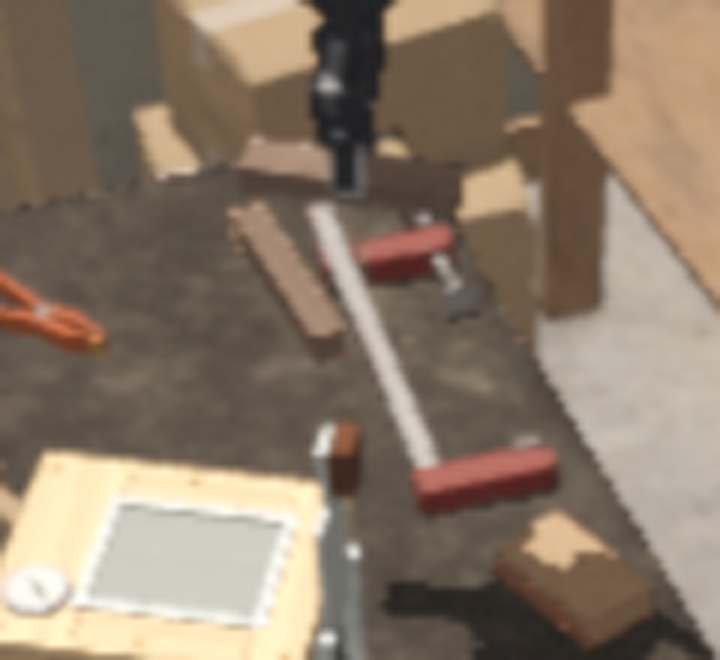

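```bash
python3 - <<'E'
from h import *
rep([.411,-.539,.04],BR[:,1]); rep([.411,-.539,.013],BR[:,1])
print(px2w('scene',[[251,100],[224,55],[239,101],[262,96]],.03))
E
```

```text
t 8.83 p [ 0.4137 -0.5498  0.3274] box [ 0.0081 -0.1799  0.3274] x [ 0.019 -0.013 -1.   ] z [-0.536 -0.844  0.   ] gap 32.8 F [ 0.3  0.9 -0.9] q [-1.093  0.528  1.157  0.011  1.437  1.042]
shift [ 0.2872 -0.0146 -0.0078]
turn -0.002 jaw residual x -0.0
t 8.83 p [ 0.4137 -0.5498  0.3274] box [ 0.0081 -0.1799  0.3274] x [ 0.019 -0.013 -1.   ] z [-0.536 -0.844  0.   ] gap 32.8 F [ 0.3  0.9 -0.9] q [-1.093  0.528  1.157  0.011  1.437  1.042]
shift [ 0.3142 -0.0152 -0.0078]
turn -0.002 jaw residual x -0.0
[[ 0.3121094  -0.57152312  0.03      ]
 [ 0.30306057 -0.92757112  0.03      ]
 [ 0.36363016 -0.58629283  0.03      ]
 [ 0.25610941 -0.57683198  0.03      ]]
```

```bash
python3 - <<'E'
from h import *
rep([.432,-.544,.045],BR[:,1])
E
```

```text
t 8.83 p [ 0.4137 -0.5498  0.3274] box [ 0.0081 -0.1799  0.3274] x [ 0.019 -0.013 -1.   ] z [-0.536 -0.844  0.   ] gap 32.8 F [ 0.3  0.9 -0.9] q [-1.093  0.528  1.157  0.011  1.437  1.042]
shift [ 0.2826  0.0059 -0.0148]
turn -0.002 jaw residual x -0.0
```

>>> step_arm(
  commands=[
    [0.04, 0.006, -0.015, 0],
    [0.08, 0.006, -0.015, 0],
    [0.12, 0.006, -0.015, 0],
    [0.16, 0.006, -0.015, 0],
    [0.2, 0.006, -0.015, 0],
    [0.24, 0.006, -0.015, 0],
    [0.27, 0.006, -0.015, 0],
    [0.282, 0.006, -0.015, 0],
  ],
)

```text
t: 9.5
tcp_pos: [0.4312, -0.5381, 0.0407]
tool_rot: [0.623, 0.338, -0.615, 0.345]
force: [0.2, 0.3, -1.5]
finger_gap: 0.385
```

```bash
python3 - <<'E'
from h import *
rep([.432,-.544,.013],BR[:,1])
im=optics.snapshot('scene');crop(im,190,60,290,140,7,'pics/s8.png')
E
```

```text
t 9.5 p [ 0.4312 -0.5381  0.0407] box [ 0.0166 -0.1607  0.0407] x [ 0.014 -0.003 -1.   ] z [-0.534 -0.845 -0.005] gap 32.9 F [ 0.2  0.3 -1.5] q [-1.062  0.839  1.391  0.014  0.903  1.064]
shift [0.0277 0.0035 0.0047]
turn 0.0 jaw residual x 0.005
```

View pics/s8.png

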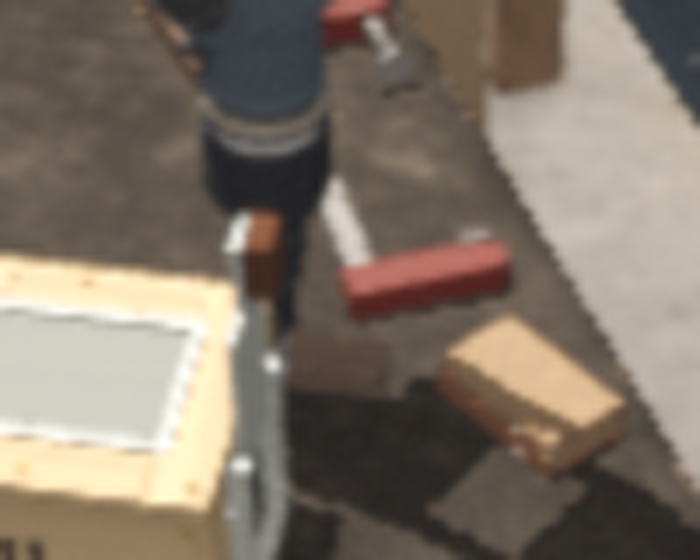

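>>> step_arm(
  commands=[
    [0.01, 0.003, 0.004, 0],
    [0.02, 0.003, 0.004, 0],
    [0.027, 0.003, 0.004, 0],
    [0.028, 0.003, 0.004, 0],
    [0.028, 0.003, 0.004, 0],
  ],
)

```text
t: 9.97
tcp_pos: [0.4321, -0.5438, 0.013]
tool_rot: [0.623, 0.338, -0.615, 0.345]
force: [0.4, -0.5, -0.4]
finger_gap: 0.381
```

```bash
python3 - <<'E'
from h import *
rep([.432,-.544,.012],BR[:,1])
E
```

```text
t 9.97 p [ 0.4321 -0.5438  0.013 ] box [ 0.0204 -0.1651  0.013 ] x [ 0.015 -0.003 -1.   ] z [-0.535 -0.845 -0.005] gap 32.6 F [ 0.4 -0.5 -0.4] q [-1.065  0.882  1.383  0.015  0.867  1.061]
shift [0.001  0.     0.0002]
turn -0.0 jaw residual x 0.005
```

>>> step_arm(
  commands=[
    [0.002, 0, 0, 0],
    [0.002, 0, 0, 0],
    [0.002, 0, 0, 0],
  ],
)

```text
t: 10.22
tcp_pos: [0.4325, -0.5446, 0.0121]
tool_rot: [0.623, 0.337, -0.615, 0.345]
force: [0.8, 0.3, 0.9]
finger_gap: 0.386
```

>>> step_arm(
  commands=[
    [0, 0, 0, 0],
    [0, 0, 0, 0],
    [0, 0, 0, 0],
    [0, 0, 0, 0],
    [-0.02, 0, 0, 0],
    [-0.06, 0, 0, 0],
    [-0.1, 0, 0, 0],
    [-0.14, 0, 0, 0],
  ],
  jaw=0.055,
)

```text
t: 10.88
tcp_pos: [0.4299, -0.5433, 0.1528]
tool_rot: [0.623, 0.338, -0.615, 0.345]
force: [0.6, -0.0, -0.0]
finger_gap: 0.642
```

```bash
python3 - <<'E'
from h import *
rep([.432,-.544,.012],BR[:,1])
im=optics.snapshot('scene');crop(im,190,60,290,140,7,'pics/s9.png')
E
```

```text
t 10.88 p [ 0.4299 -0.5433  0.1528] box [ 0.0183 -0.1657  0.1528] x [ 0.015 -0.003 -1.   ] z [-0.535 -0.845 -0.005] gap 54.8 F [ 0.6 -0.  -0. ] q [-1.067  0.7    1.326  0.012  1.106  1.062]
shift [0.1408 0.0002 0.0002]
turn -0.0 jaw residual x 0.005
```

View pics/s9.png

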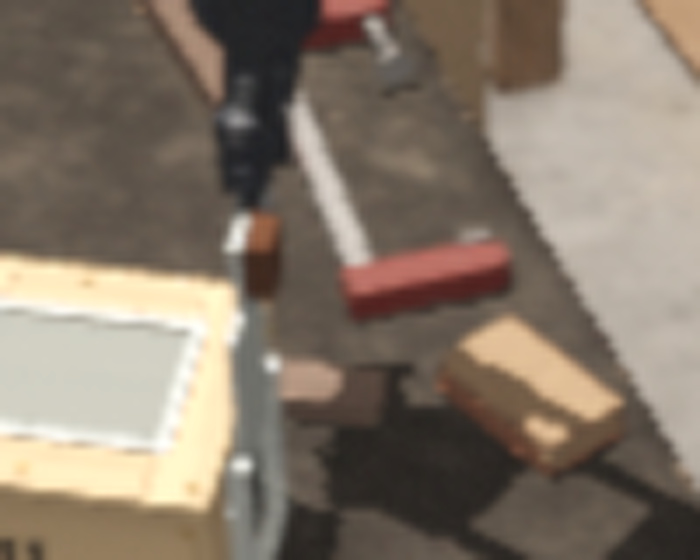

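```bash
python3 - <<'E'
import numpy as np
from scipy.optimize import least_squares
D=[([-1.416,.528,1.434,0,1.181],(.2041,-.59,.2304)),([-.845,.504,1.417,.006,1.222],(.4906,-.3836,.2508)),([-.847,.394,1.222,.004,1.511],(.4921,-.3873,.3888)),([-.389,.159,1.694,-.003,1.274],(.4508,-.0659,.3393)),([.327,.74,1.929,-.033,.465],(.4158,.2535,.0108)),([-1.065,.882,1.383,.015,.867],(.4321,-.5438,.013)),([-1.093,.528,1.157,.011,1.437],(.4137,-.5498,.3274))]
def fk(v,q):
    L2,L3,H,d,a,b=v
    r=a+L2*np.sin(q[1])+L3*np.sin(q[1]+q[2])+b*np.cos(q[1]+q[2])
    z=H+L2*np.cos(q[1])+L3*np.cos(q[1]+q[2])-b*np.sin(q[1]+q[2])
    c,s=np.cos(q[0]),np.sin(q[0]); return np.array([c*r-s*d,s*r+c*d,z])
f=lambda v:np.concatenate([fk(v,q)-p for q,p in D])
s=least_squares(f,[.45,.4,0,.11,0,0]);print(s.x.round(4),(f(s.x).reshape(-1,3)*1e3).round(1).tolist())
E
```

```text
[ 0.5876  0.3927 -0.0201  0.1116  0.0029  0.1162] [[1.4, -3.1, -0.0], [1.5, -2.9, -0.2], [-0.9, -0.0, -0.1], [-0.7, 2.0, -0.1], [-2.4, 4.5, 0.5], [-3.1, -0.5, -0.1], [-3.9, 0.9, -0.0]]
```

```bash
python3 - <<'E'
from h import *
rep([.43,-.543,.38],BR[:,1]);rep([.772,-.357,.38],BR[:,1])
E
```

```text
t 10.93 p [ 0.4328 -0.5482  0.1631] box [ 0.0234 -0.1683  0.1631] x [ 0.023 -0.018 -1.   ] z [-0.534 -0.845  0.003] gap 54.9 F [ 1.1 -2.   5.1] q [-1.067  0.689  1.317  0.012  1.109  1.062]
shift [-0.217   0.0012 -0.0021]
turn 0.0 jaw residual x -0.003
t 10.93 p [ 0.4328 -0.5482  0.1631] box [ 0.0234 -0.1683  0.1631] x [ 0.023 -0.018 -1.   ] z [-0.534 -0.845  0.003] gap 54.9 F [ 1.1 -2.   5.1] q [-1.067  0.689  1.317  0.012  1.109  1.062]
shift [-0.2125  0.1908 -0.3421]
turn 0.0 jaw residual x -0.003
```

>>> step_arm(
  commands=[
    [-0.04, 0, 0, 0],
    [-0.08, 0, 0, 0],
    [-0.12, 0, 0, 0],
    [-0.16, 0, 0, 0],
    [-0.2, 0.01, -0.02, 0],
    [-0.213, 0.03, -0.053, 0],
    [-0.213, 0.049, -0.088, 0],
    [-0.213, 0.068, -0.123, 0],
  ],
)

```text
t: 11.6
tcp_pos: [0.5514, -0.4775, 0.3809]
tool_rot: [0.624, 0.329, -0.615, 0.352]
force: [0.4, -0.6, -1.2]
finger_gap: 0.646
```

```bash
python3 - <<'E'
from h import *
rep([.772,-.357,.38],BR[:,1])
E
```

```text
t 11.6 p [ 0.5514 -0.4775  0.3809] box [ 0.0858 -0.0452  0.3809] x [ 0.027 -0.023 -0.999] z [-0.536 -0.844  0.005] gap 55.2 F [ 0.4 -0.6 -1.2] q [-0.869  0.562  0.959  0.006  1.586  1.268]
shift [ 0.004   0.1216 -0.22  ]
turn -0.002 jaw residual x -0.005
```

>>> step_arm(
  commands=[
    [0, 0.02, -0.036, 0],
    [0, 0.04, -0.072, 0],
    [0, 0.06, -0.108, 0],
    [0, 0.08, -0.145, 0],
    [0, 0.1, -0.181, 0],
    [0, 0.122, -0.22, 0],
    [0, 0.122, -0.22, 0],
    [0, 0.122, -0.22, 0],
  ],
)

```text
t: 12.27
tcp_pos: [0.7746, -0.3541, 0.3808]
tool_rot: [0.623, 0.331, -0.615, 0.353]
force: [-0.2, 0.0, -0.9]
finger_gap: 0.641
```

>>> step_arm(
  commands=[
    [0, 0.04, 0, 0],
    [0, 0.08, 0, 0],
    [0, 0.12, 0, 0],
    [0, 0.16, 0, 0],
    [0, 0.2, 0, 0],
    [0, 0.24, 0, 0],
    [0, 0.28, 0, 0],
    [0, 0.28, 0, 0],
  ],
)

```text
t: 12.93
tcp_pos: [0.8292, -0.4069, 0.3333]
tool_rot: [0.629, 0.322, -0.608, 0.362]
force: [-0.7, -1.0, -0.8]
finger_gap: 0.642
```

```bash
python3 - <<'E'
from h import *
rep([.772,-.357,.38],BR[:,1])
E
```

```text
t 12.93 p [ 0.8292 -0.4069  0.3333] box [0.2829 0.1629 0.3333] x [ 0.053 -0.035 -0.998] z [-0.532 -0.846  0.002] gap 54.9 F [-0.7 -1.  -0.8] q [-5.760e-01  9.890e-01  2.190e-01 -1.000e-03  1.869e+00  1.556e+00]
shift [-0.0514 -0.0718 -0.0117]
turn 0.002 jaw residual x -0.002
```

>>> step_arm(
  commands=[
    [0, 0.333, 0, 0],
    [0, 0.333, 0, 0],
    [0, 0.333, 0, 0],
    [0, 0.333, 0, 0],
    [0, 0.333, 0, 0],
    [0, 0.333, 0, 0],
    [0, 0.333, 0, 0],
    [0, 0.333, 0, 0],
  ],
)

```text
t: 13.6
tcp_pos: [0.8458, -0.4382, 0.2796]
tool_rot: [0.635, 0.312, -0.602, 0.371]
force: [0.3, -0.4, 0.3]
finger_gap: 0.643
```

```bash
python3 - <<'E'
from h import *
rep([.772,-.357,.38],BR[:,1])
E
```

```text
t 13.6 p [ 0.8458 -0.4382  0.2796] box [0.3137 0.1454 0.2796] x [ 0.081 -0.05  -0.995] z [-0.532 -0.847 -0.001] gap 54.9 F [ 0.3 -0.4  0.3] q [-0.596  1.049  0.219  0.004  1.778  1.537]
shift [-0.11   -0.0957 -0.0295]
turn 0.002 jaw residual x 0.001
```

```bash
cat > kin.py <<'E'
import numpy as np
from scipy.optimize import least_squares
D=[([-1.416,.528,1.434,0,1.181],(.2041,-.59,.2304)),([-.845,.504,1.417,.006,1.222],(.4906,-.3836,.2508)),([-.847,.394,1.222,.004,1.511],(.4921,-.3873,.3888)),([-.389,.159,1.694,-.003,1.274],(.4508,-.0659,.3393)),([.327,.74,1.929,-.033,.465],(.4158,.2535,.0108)),([-1.065,.882,1.383,.015,.867],(.4321,-.5438,.013)),([-1.093,.528,1.157,.011,1.437],(.4137,-.5498,.3274)),
([-.869,.562,.959,.006,1.586],(.5514,-.4775,.3809)),([-.576,.989,.219,-.001,1.869],(.8292,-.4069,.3333)),([-.596,1.049,.219,.004,1.778],(.8458,-.4382,.2796))]
def fk(v,q):
    L2,L3,h,d,b,Lt=v; s=q[1]+q[2]; T=s+q[4]
    r=L2*np.sin(q[1])+L3*np.sin(s)+b*np.cos(s)+Lt*np.sin(T)
    z=h+L2*np.cos(q[1])+L3*np.cos(s)-b*np.sin(s)+Lt*np.cos(T)
    return r,z,T
def fk3(v,q):
    r,z,T=fk(v,q)
    d=v[3]; c,s=np.cos(q[0]),np.sin(q[0]); return np.array([c*r-s*d,s*r+c*d,z])
f=lambda v:np.concatenate([fk3(v,q)-p for q,p in D])
S=least_squares(f,[.6,.4,.25,.11,0.1,.3]);V=S.x
if __name__=='__main__': print(V.round(4),(f(V).reshape(-1,3)*1e3).round(1).tolist())
E
python3 kin.py
```

```text
[0.5881 0.3918 0.2705 0.1116 0.1143 0.2931] [[0.9, 0.0, 0.1], [-0.6, -0.4, -0.1], [-0.3, -0.6, -0.1], [0.4, 1.6, 0.1], [-1.4, 4.9, 0.1], [-2.6, -1.3, -0.2], [-2.7, -1.2, -0.0], [-1.0, -0.7, -0.2], [0.8, 1.0, 0.2], [-0.3, -0.4, 0.1]]
```

```bash
cat > sim.py <<'E'
from kin import *
lo=np.array([-.75,.22,0]);hi=np.array([2.2,2.44,2.65])
def F(q): return np.array(fk(V,[0,q[0],q[1],0,q[2]]))
def ik(q,e,ang,w):
    # push e along direction ang in tool(y,-x) frame: ang=0 forward (tool y), 90deg = -tool x (back/up)
    r,z,T=F(q); fwd=np.array([-np.cos(T),np.sin(T)]); ax=np.array([np.sin(T),np.cos(T)])
    tgt=np.array([r,z])+e*(np.cos(ang)*fwd-np.sin(ang)*ax)
    g=lambda x:np.r_[F(x)[:2]-tgt,w*(F(x)[2]-T)]
    s=least_squares(g,np.clip(q,lo+1e-6,hi-1e-6),bounds=(lo,hi)); return s.x
if __name__=='__main__':
    q=np.array([.989,.2201,1.869])
    for w in(.3,.5,.8,1,1.2,1.5,2): x=ik(q,.333,0,w);print(w,x.round(3),'tilt',np.pi-x.sum())
    print('obs 1.049 .219 1.778', np.pi-(1.049+.219+1.778))
E
python3 sim.py
```

```text
0.3 [1.073 0.22  1.26 ] tilt 0.5890120498287583
0.5 [1.062 0.22  1.515] tilt 0.3438869120449395
0.8 [1.064 0.22  1.665] tilt 0.19261301753035376
1 [1.065 0.22  1.707] tilt 0.14932217702165929
1.2 [1.066 0.22  1.731] tilt 0.12431047907569459
1.5 [1.067 0.22  1.752] tilt 0.10305034922736267
2 [1.068 0.22  1.768] tilt 0.08601954753412766
obs 1.049 .219 1.778 0.09559265358979285
```

```bash
cat > s2.py <<'E'
from sim import *
import itertools
res=[]
w=1.6
for tilt in (.1,.4,.8):
  res=[]
  for q2 in np.linspace(-.6,1.8,9):
    for q3 in (.2201,.6,1.2,1.8,2.4399):
        q5=np.pi-tilt-q2-q3
        if not 0.0<q5<2.65: continue
        q=np.array([q2,q3,q5]); r,z,T=F(q)
        if z<.0: continue
        for a in np.radians(np.arange(0,360,45)):
            x=ik(q,.333,a,w); d=q.sum()-x.sum(); res.append((d,q.round(2).tolist(),np.degrees(a).round(),(round(r,2),round(z,2)),x.round(2).tolist(),F(x)[:2].round(2).tolist()))
  # exact q5 limit
  for q2 in np.linspace(-.75,1.2,12):
    q3=np.pi-tilt-q2-2.65
    if not .22<=q3<=2.44: continue
    q=np.array([q2,q3,2.6499]); r,z,T=F(q)
    for a in np.radians(np.arange(0,360,45)):
        x=ik(q,.333,a,w); d=q.sum()-x.sum(); res.append((d,q.round(2).tolist(),np.degrees(a).round(),(round(r,2),round(z,2)),x.round(2).tolist(),F(x)[:2].round(2).tolist()))
  res.sort(key=lambda t:-t[0]); print('tilt',tilt)
  for t in res[:6]: print(t)
E
python3 s2.py
```

```text
tilt 0.1
(np.float64(0.036823840039601485), [1.2, 0.22, 1.62], np.float64(0.0), (np.float64(0.98), np.float64(0.14)), [1.22, 0.22, 1.57], [1.0, 0.12])
(np.float64(0.035888219922477926), [-0.04, 0.43, 2.65], np.float64(90.0), (np.float64(0.26), np.float64(0.89)), [-0.06, 0.42, 2.65], [0.25, 0.89])
(np.float64(0.035814361078637), [-0.22, 0.61, 2.65], np.float64(90.0), (np.float64(0.16), np.float64(0.87)), [-0.18, 0.53, 2.65], [0.18, 0.89])
(np.float64(0.0348146117842405), [0.14, 0.26, 2.65], np.float64(90.0), (np.float64(0.36), np.float64(0.88)), [0.05, 0.3, 2.65], [0.31, 0.89])
(np.float64(0.03458166025022358), [-0.4, 0.79, 2.65], np.float64(90.0), (np.float64(0.06), np.float64(0.84)), [-0.29, 0.65, 2.65], [0.11, 0.87])
(np.float64(0.034122075359803716), [0.9, 0.22, 1.92], np.float64(0.0), (np.float64(0.89), np.float64(0.41)), [0.99, 0.22, 1.8], [0.94, 0.33])
tilt 0.4
(np.float64(0.0368238395936995), [0.9, 0.22, 1.62], np.float64(0.0), (np.float64(0.98), np.float64(0.43)), [0.92, 0.22, 1.57], [0.99, 0.42])
(np.float64(0.03598926108670408), [-0.4, 0.49, 2.65], np.float64(90.0), (np.flo
[... 814 characters left out ...]
52780955675), [-0.75, 0.44, 2.65], np.float64(90.0), (np.float64(-0.2), np.float64(0.9)), [-0.75, 0.41, 2.65], [-0.21, 0.91])
(np.float64(0.03547551698519058), [0.3, 0.22, 1.82], np.float64(0.0), (np.float64(0.68), np.float64(0.91)), [0.37, 0.22, 1.72], [0.74, 0.89])
(np.float64(0.0348962518225755), [-0.57, 0.26, 2.65], np.float64(90.0), (np.float64(-0.12), np.float64(0.97)), [-0.65, 0.31, 2.65], [-0.16, 0.95])
(np.float64(0.034005647173585896), [0.9, 0.22, 1.22], np.float64(0.0), (np.float64(1.07), np.float64(0.5)), [0.82, 0.22, 1.27], [1.04, 0.58])
(np.float64(0.031122692428704468), [0.3, 0.22, 1.82], np.float64(45.0), (np.float64(0.68), np.float64(0.91)), [0.17, 0.22, 1.92], [0.57, 0.97])
```

>>> step_arm(
  commands=[
    [0, 0.333, 0, 0],
    [0, 0.333, 0, 0],
    [0, 0.333, 0, 0],
    [0, 0.333, 0, 0],
    [0, 0.333, 0, 0],
    [0, 0.333, 0, 0],
    [0, 0.333, 0, 0],
    [0, 0.333, 0, 0],
  ],
)

```text
t: 14.27
tcp_pos: [0.857, -0.4624, 0.2416]
tool_rot: [0.64, 0.302, -0.595, 0.38]
force: [-0.1, 0.0, 0.0]
finger_gap: 0.645
```

>>> step_arm(
  commands=[
    [0, 0.333, 0, 0],
    [0, 0.333, 0, 0],
  ],
)

```text
t: 14.43
tcp_pos: [0.8655, -0.4726, 0.2344]
tool_rot: [0.646, 0.292, -0.588, 0.39]
force: [-0.5, -0.0, 0.2]
finger_gap: 0.641
```

>>> step_arm(
  commands=[
    [0, 0.333, 0, 0],
    [0, 0.333, 0, 0],
  ],
)

```text
t: 14.6
tcp_pos: [0.8729, -0.4822, 0.2287]
tool_rot: [0.651, 0.282, -0.581, 0.399]
force: [0.5, -0.5, 0.3]
finger_gap: 0.645
```

```bash
python3 - <<'E'
from h import *
rep([.772,-.357,.38],BR[:,1])
E
```

```text
t 14.6 p [ 0.8729 -0.4822  0.2287] box [0.3601 0.1226 0.2287] x [ 0.165 -0.096 -0.982] z [-0.531 -0.847 -0.007] gap 55.1 F [ 0.5 -0.5  0.3] q [-0.622  1.109  0.219  0.018  1.622  1.513]
shift [-0.1773 -0.1204 -0.0535]
turn 0.002 jaw residual x 0.007
```

>>> step_arm(
  commands=[
    [0, 1.0, 0, 0],
    [0, 1.0, 0, 0],
  ],
)

```text
t: 14.77
tcp_pos: [0.8798, -0.4911, 0.2263]
tool_rot: [0.656, 0.272, -0.574, 0.408]
force: [-1.3, 0.4, 0.0]
finger_gap: 0.649
```

```bash
python3 - <<'E'
from h import *
rep([.772,-.357,.38],BR[:,1])
E
```

```text
t 14.77 p [ 0.8798 -0.4911  0.2263] box [0.3707 0.1188 0.2263] x [ 0.192 -0.111 -0.975] z [-0.531 -0.847 -0.008] gap 55.4 F [-1.3  0.4  0. ] q [-0.626  1.113  0.219  0.023  1.586  1.508]
shift [-0.1855 -0.1245 -0.0576]
turn 0.002 jaw residual x 0.009
```

>>> step_arm(
  commands=[
    [0, 0.333, 0.1, 0],
    [0, 0.333, 0.1, 0],
  ],
)

```text
t: 14.93
tcp_pos: [0.8754, -0.5171, 0.2267]
tool_rot: [0.66, 0.263, -0.567, 0.417]
force: [-0.1, -0.3, -0.3]
finger_gap: 0.642
```

>>> step_arm(
  commands=[
    [0, 0.333, 0.1, 0],
    [0, 0.333, 0.1, 0],
  ],
)

```text
t: 15.1
tcp_pos: [0.8697, -0.5437, 0.2295]
tool_rot: [0.664, 0.252, -0.561, 0.425]
force: [-0.1, 1.0, 0.6]
finger_gap: 0.643
```

>>> step_arm(
  commands=[
    [0, 0.333, 0.1, 0],
    [0, 0.333, 0.1, 0],
  ],
)

```text
t: 15.27
tcp_pos: [0.8649, -0.5671, 0.2344]
tool_rot: [0.668, 0.241, -0.555, 0.434]
force: [-0.0, -1.4, -0.8]
finger_gap: 0.643
```

>>> step_arm(
  commands=[
    [0, 0.333, 0.1, 0],
    [0, 0.333, 0.1, 0],
  ],
)

```text
t: 15.43
tcp_pos: [0.8603, -0.5884, 0.2415]
tool_rot: [0.671, 0.229, -0.548, 0.443]
force: [-0.8, 0.8, 0.0]
finger_gap: 0.646
```

```bash
python3 - <<'E'
from h import *
rep([.772,-.357,.38],BR[:,1])
s,p,A=st();x=A[:,0];print('tilt',np.degrees(np.arccos(-x[2])),'az',np.degrees(np.arctan2(x[1],x[0])))
E
```

```text
t 15.43 p [ 0.8603 -0.5884  0.2415] box [0.4062 0.0261 0.2415] x [ 0.294 -0.178 -0.939] z [-0.533 -0.846 -0.006] gap 55.2 F [-0.8  0.8  0. ] q [-0.724  1.109  0.219  0.062  1.469  1.414]
shift [-0.1972 -0.1387 -0.1497]
turn -0.0 jaw residual x 0.006
tilt 20.085426360805275 az -31.224897293992623
```

>>> step_arm(
  commands=[
    [0, 0.333, 0.03, 0],
    [0, 0.333, 0.03, 0],
  ],
)

```text
t: 15.6
tcp_pos: [0.8644, -0.596, 0.2511]
tool_rot: [0.675, 0.217, -0.541, 0.452]
force: [-0.3, -0.4, -0.0]
finger_gap: 0.642
```

>>> step_arm(
  commands=[
    [0, 0.333, 0.03, 0],
    [0, 0.333, 0.03, 0],
  ],
)

```text
t: 15.77
tcp_pos: [0.869, -0.6015, 0.2628]
tool_rot: [0.678, 0.206, -0.534, 0.461]
force: [-0.4, 0.5, 0.4]
finger_gap: 0.647
```

>>> step_arm(
  commands=[
    [0, 0.333, 0.03, 0],
    [0, 0.333, 0.03, 0],
  ],
)

```text
t: 15.93
tcp_pos: [0.8723, -0.6079, 0.2763]
tool_rot: [0.681, 0.195, -0.527, 0.471]
force: [-0.3, 0.2, -0.0]
finger_gap: 0.641
```

>>> step_arm(
  commands=[
    [0, 0.333, 0.03, 0],
    [0, 0.333, 0.03, 0],
  ],
)

```text
t: 16.1
tcp_pos: [0.8748, -0.6139, 0.2916]
tool_rot: [0.683, 0.183, -0.519, 0.48]
force: [-0.2, 0.1, 1.1]
finger_gap: 0.646
```

>>> step_arm(
  commands=[
    [0, 0.333, 0.03, 0],
    [0, 0.333, 0.03, 0],
  ],
)

```text
t: 16.27
tcp_pos: [0.8767, -0.6195, 0.3084]
tool_rot: [0.686, 0.172, -0.512, 0.488]
force: [-0.8, -0.4, -0.8]
finger_gap: 0.644
```

>>> step_arm(
  commands=[
    [0, 0.333, 0.03, 0],
    [0, 0.333, 0.03, 0],
  ],
)

```text
t: 16.43
tcp_pos: [0.8782, -0.6243, 0.3267]
tool_rot: [0.688, 0.16, -0.505, 0.497]
force: [0.2, 0.5, -0.8]
finger_gap: 0.643
```

```bash
python3 - <<'E'
from h import *
rep([.772,-.357,.38],BR[:,1])
s,p,A=st();x=A[:,0];print('tilt',np.degrees(np.arccos(-x[2])),'az',np.degrees(np.arctan2(x[1],x[0])))
E
```

```text
t 16.43 p [ 0.8782 -0.6243  0.3267] box [0.4405 0.0054 0.3267] x [ 0.439 -0.282 -0.853] z [-0.536 -0.845  0.003] gap 54.9 F [ 0.2  0.5 -0.8] q [-0.747  1.044  0.219  0.094  1.338  1.392]
shift [-0.1674 -0.1705 -0.1687]
turn 0.0 jaw residual x -0.003
tilt 31.452737593786104 az -32.6556334509853
```

```bash
cat > full.py <<'E'
from kin import V
import numpy as np
from scipy.spatial.transform import Rotation as R
from scipy.optimize import least_squares
L2,L3,h,d,b,Lt=V
s4=1
def FK(q,s4=1):
    R1=R.from_euler('z',q[0]);R2=R1*R.from_euler('y',q[1]);R3=R2*R.from_euler('y',q[2])
    p=R1.apply([0,d,h])+R2.apply([0,0,L2])+R3.apply([b,0,L3])
    R4=R3*R.from_euler('z',s4*q[3]);R5=R4*R.from_euler('y',q[4]);R6=R5*R.from_euler('z',q[5])
    M=R6.as_matrix(); x=M[:,2]
    return p+Lt*x, x, M
lo=np.array([-3.08,-.75,.22,-1.43,0,-2.85]);hi=np.array([3.08,2.2,2.44,4.57,2.65,2.85])
def IK(p,x,z,q0,s4):
    def g(q):
        P,X,M=FK(q,s4); Z=zdir(M)
        return np.r_[(P-p)*3,(X-x),(Z-z)*.5]
    s=least_squares(g,np.clip(q0,lo+1e-4,hi-1e-4),bounds=(lo,hi)); return s.x,np.linalg.norm(s.fun)
off=np.pi/2
def zdir(M): 
    return M@np.array([np.cos(off),np.sin(off),0])
E
python3 - <<'E'
import full; from full import *
q=[-.747,1.044,.219,.094,1.338,1.392]
for s in(1,-1):
    P,X,M=FK(q,s); print(s,P.round(4),X.round(3)); 
    z=M.T@np.array([-.536,-.845,.003]); print('z in M',z.round(3))
P,X,M=FK([-1.416,.528,1.434,0,1.181,-.179]);print((M.T@[.327,-.945,-.002]).round(3))
E
```

```text
1 [ 0.8768 -0.6233  0.326 ] [ 0.439 -0.282 -0.853]
z in M [-1.001  0.     0.   ]
-1 [ 0.8405 -0.6626  0.326 ] [ 0.315 -0.416 -0.853]
z in M [-0.983 -0.04   0.18 ]
[-1.    -0.001  0.001]
```

```bash
cat >> full.py <<'E'
def zdir(M): return -M[:,0]
E
cat > chk.py <<'E'
from full import *
from h import b2w,BR
def path(th,pts,q):
    th=np.radians(th); x=BR@[np.sin(th),0,-np.cos(th)]; z=-BR[:,1]
    for a,bb in zip(pts[:-1],pts[1:]):
        n=8
        for k in range(1,n+1):
            P=b2w(np.array(a)+(np.array(bb)-a)*k/n); q,e=IK(P,x,z,q,1)
            if k%4==0 or e>1e-3: print(np.array(bb).round(3),k,q.round(2),'err',round(e,4))
    return q
if __name__=='__main__':
    q0=np.array([-.747,1.044,.219,.094,1.338,1.392])
    for th in(35,48,54,60):
        print('th',th)
        q=path(th,[(.44,0,.33),(.2,0,.35),(-.04,-.165,.3),(-.04,-.165,.01)],q0)
        q=path(th,[(-.04,-.165,.01),(-.04,-.165,.15),(-.2,0,.15),(-.18,0,.063),(-.02,0,.063),(.02,0,.063)],q)
E
python3 chk.py
```

```text
th 35
[0.2  0.   0.35] 4 [-0.79  0.73  0.87  0.16  0.94  1.3 ] err 0.0
[0.2  0.   0.35] 8 [-0.83  0.53  1.23  0.21  0.79  1.21] err 0.0
[-0.04  -0.165  0.3  ] 4 [-1.02  0.4   1.53  0.41  0.69  0.86] err 0.0
[-0.04  -0.165  0.3  ] 8 [-1.29  0.32  1.76  0.64  0.69  0.42] err 0.0
[-0.04  -0.165  0.01 ] 4 [-1.29  0.56  1.9   1.11  0.44 -0.12] err 0.0
[-0.04  -0.165  0.01 ] 8 [-1.29  0.85  1.93  1.88  0.41 -0.96] err 0.0
[-0.04  -0.165  0.15 ] 4 [-1.29  0.71  1.93  1.51  0.39 -0.57] err 0.0
[-0.04  -0.165  0.15 ] 8 [-1.29  0.57  1.9   1.13  0.43 -0.15] err 0.0
[-0.2   0.    0.15] 4 [-1.26  0.49  2.16  1.58  0.38 -0.61] err 0.0
[-0.2   0.    0.15] 8 [-1.22  0.46  2.42  2.15  0.43 -1.18] err 0.0
[-0.18   0.     0.063] 4 [-1.19  0.63  2.44  2.44  0.55 -1.49] err 0.0
[-0.18   0.     0.063] 8 [-1.17  0.79  2.43  2.59  0.68 -1.64] err 0.0
[-0.02   0.     0.063] 4 [-1.04  0.73  2.22  2.48  0.44 -1.36] err 0.0
[-0.02   0.     0.063] 8 [-0.95  0.73  2.02  2.24  0.28 -1.02] err 0.0
[0.02  0.    0.063] 4 [-0.94  0.74  1.97  2.14  0.25 -0.9 ] err 0.0
[0.02  0.    0.063] 8 [-0.92  0.74  1.92  2.02  0.
[... 5187 characters left out ...]
63] 6 [-1.32  1.01  2.44  2.43  1.19 -1.77] err 0.2289
[-0.18   0.     0.063] 7 [-1.32  1.07  2.44  2.44  1.25 -1.82] err 0.2193
[-0.18   0.     0.063] 8 [-1.32  1.14  2.44  2.45  1.32 -1.86] err 0.2078
[-0.02   0.     0.063] 1 [-1.28  1.14  2.44  2.51  1.35 -1.85] err 0.1564
[-0.02   0.     0.063] 2 [-1.24  1.14  2.44  2.55  1.37 -1.84] err 0.1037
[-0.02   0.     0.063] 3 [-1.21  1.14  2.44  2.58  1.4  -1.83] err 0.05
[-0.02   0.     0.063] 4 [-1.18  1.14  2.44  2.61  1.41 -1.82] err 0.0
[-0.02   0.     0.063] 8 [-1.05  0.99  2.22  2.68  1.11 -1.61] err 0.0
[0.02  0.    0.063] 4 [-1.02  0.97  2.17  2.68  1.05 -1.57] err 0.0
[0.02  0.    0.063] 8 [-1.    0.96  2.12  2.69  0.99 -1.54] err 0.0
```

>>> step_arm(
  commands=[
    [0, 0.333, 0.0, 0],
    [0, 0.333, 0.0, 0],
  ],
)

```text
t: 16.6
tcp_pos: [0.8831, -0.6229, 0.3464]
tool_rot: [0.69, 0.148, -0.497, 0.505]
force: [-0.7, 0.7, -0.1]
finger_gap: 0.639
```

>>> step_arm(
  commands=[
    [0, 0.333, 0.0, 0],
    [0, 0.333, 0.0, 0],
  ],
)

```text
t: 16.77
tcp_pos: [0.8875, -0.6206, 0.3674]
tool_rot: [0.692, 0.137, -0.49, 0.513]
force: [-0.2, -0.4, -0.4]
finger_gap: 0.645
```

>>> step_arm(
  commands=[
    [0, 0.333, 0.0, 0],
    [0, 0.333, 0.0, 0],
  ],
)

```text
t: 16.93
tcp_pos: [0.8907, -0.6186, 0.3893]
tool_rot: [0.693, 0.126, -0.482, 0.521]
force: [0.8, 1.0, 0.0]
finger_gap: 0.647
```

```bash
cat >> h.py <<'E'
def tilt():
    s,p,A=st();x=A[:,0];print('tilt',np.degrees(np.arccos(-x[2])).round(2),'az',np.degrees(np.arctan2(x[1],x[0])).round(2))
def bs(*pts):
    s,p,A=st()
    for P in pts: print(P,'->',(A.T@(b2w(P)-p)).round(4))
E
python3 - <<'E'
from h import *
rep(None,BR[:,1]);tilt();bs([.3,-.03,.36],[.1,-.1,.36],[-.05,-.165,.3],[-.05,-.165,.08])
E
```

```text
t 16.93 p [ 0.8907 -0.6186  0.3893] box [0.448  0.0168 0.3893] x [ 0.504 -0.328 -0.799] z [-0.537 -0.843  0.007] gap 55.2 F [0.8 1.  0. ] q [-0.736  0.993  0.219  0.1    1.292  1.404]
turn 0.001 jaw residual x -0.008
tilt 36.97 az -33.02
[0.3, -0.03, 0.36] -> [-0.0652 -0.136   0.0471]
[0.1, -0.1, 0.36] -> [-0.185  -0.2958  0.1178]
[-0.05, -0.165, 0.3] -> [-0.2268 -0.4518  0.183 ]
[-0.05, -0.165, 0.08] -> [-0.051  -0.5841  0.1815]
```

>>> step_arm(
  commands=[
    [-0.02, -0.033, 0.014, 0],
    [-0.04, -0.066, 0.027, 0],
    [-0.06, -0.099, 0.04, 0],
    [-0.082, -0.132, 0.053, 0],
    [-0.103, -0.165, 0.067, 0],
    [-0.123, -0.198, 0.08, 0],
    [-0.144, -0.23, 0.093, 0],
    [-0.165, -0.263, 0.106, 0],
  ],
)

```text
t: 17.6
tcp_pos: [0.582, -0.5436, 0.3656]
tool_rot: [0.693, 0.125, -0.482, 0.522]
force: [-1.2, -0.6, 0.0]
finger_gap: 0.644
```

```bash
python3 - <<'E'
from h import *
rep(None,BR[:,1]);tilt();bs([-.032,-.165,.3],[-.032,-.165,.08])
E
```

```text
t 17.6 p [ 0.582  -0.5436  0.3656] box [ 0.1471 -0.0847  0.3656] x [ 0.505 -0.329 -0.798] z [-0.537 -0.843  0.008] gap 55.0 F [-1.2 -0.6  0. ] q [-0.981  0.451  1.352  0.35   0.763  0.972]
turn 0.002 jaw residual x -0.008
tilt 37.07 az -33.08
[-0.032, -0.165, 0.3] -> [-0.0549 -0.1826  0.0804]
[-0.032, -0.165, 0.08] -> [ 0.1207 -0.3152  0.0787]
```

>>> step_arm(
  commands=[
    [-0.01, -0.037, 0.016, 0],
    [-0.02, -0.073, 0.032, 0],
    [-0.03, -0.11, 0.048, 0],
    [-0.042, -0.147, 0.065, 0],
    [-0.055, -0.183, 0.08, 0],
    [-0.025, -0.205, 0.08, 0],
    [0.005, -0.228, 0.08, 0],
    [0.037, -0.252, 0.08, 0],
  ],
)

```text
t: 18.27
tcp_pos: [0.3865, -0.5178, 0.1875]
tool_rot: [0.692, 0.123, -0.482, 0.523]
force: [1.2, -0.5, -0.5]
finger_gap: 0.648
```

```bash
python3 - <<'E'
from h import *
rep(None,BR[:,1]);tilt();bs([-.0315,-.165,.08],[-.0315,-.165,.011])
for n in('scene','top'):
    im=optics.snapshot(n)
    c=w2px(n,b2w([.02,-.165,.02]))[0].astype(int);print(c)
    x,y=c; crop(im,max(0,x-50),max(0,y-40),x+50,y+40,7,f'pics/{n}10.png')
    print(n,[ (w2px(n,b2w(P))[0]-[max(0,x-50),max(0,y-40)])*7 for P in([-.0495,-.148,.018],[-.0495,-.182,.018])])
E
```

```text
t 18.27 p [ 0.3865 -0.5178  0.1875] box [-0.032  -0.1674  0.1875] x [ 0.505 -0.335 -0.796] z [-0.539 -0.842  0.012] gap 55.3 F [ 1.2 -0.5 -0.5] q [-1.289  0.506  1.888  1.094  0.457 -0.092]
turn 0.003 jaw residual x -0.013
tilt 37.28 az -33.55
[-0.0315, -0.165, 0.08] -> [ 0.0858 -0.0647 -0.0037]
[-0.0315, -0.165, 0.011] -> [ 0.1407 -0.1065 -0.0046]
[228 112]
scene [array([457.93573132, 319.98389773]), array([467.03326354, 282.68259282])]
[380 225]
top [array([264.58094515, 352.41792168]), array([311.38782416, 389.38815442])]
```

View pics/scene10.png

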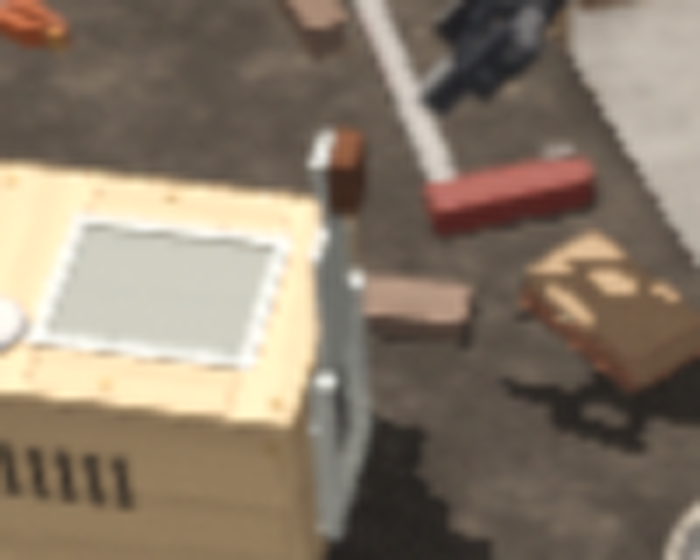

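View pics/top10.png

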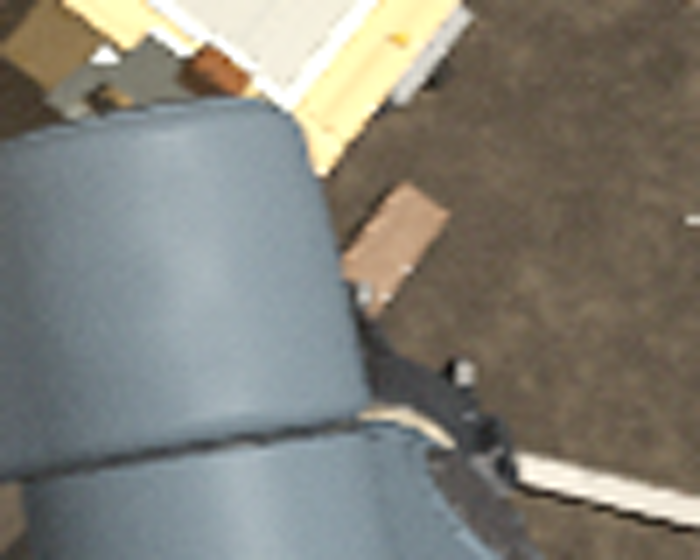

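>>> step_arm(
  commands=[
    [0.025, -0.02, -0.004, 0.003],
    [0.055, -0.042, -0.004, 0.003],
    [0.085, -0.064, -0.004, 0.003],
    [0.11, -0.083, -0.0045, 0.003],
    [0.125, -0.095, -0.0045, 0.003],
    [0.132, -0.1, -0.0045, 0.003],
    [0.132, -0.1, -0.0045, 0.003],
  ],
)

```text
t: 18.95
tcp_pos: [0.388, -0.5091, 0.0137]
tool_rot: [0.697, 0.127, -0.482, 0.516]
force: [0.3, -1.2, 0.1]
finger_gap: 0.647
```

```bash
python3 - <<'E'
from h import *
rep(None,BR[:,1]);tilt();bs([-.0315,-.165,.011])
im=optics.snapshot('scene')
crop(im,200,60,290,140,7,'pics/s11.png')
E
```

```text
t 18.95 p [ 0.388  -0.5091  0.0137] box [-0.0354 -0.1592  0.0137] x [ 0.503 -0.319 -0.803] z [-0.54  -0.841 -0.004] gap 55.3 F [ 0.3 -1.2  0.1] q [-1.282  0.857  1.95   1.96   0.437 -1.029]
turn -0.008 jaw residual x -0.001
tilt 36.59 az -32.38
[-0.0315, -0.165, 0.011] -> [0.0044 0.0015 0.0058]
```

View pics/s11.png

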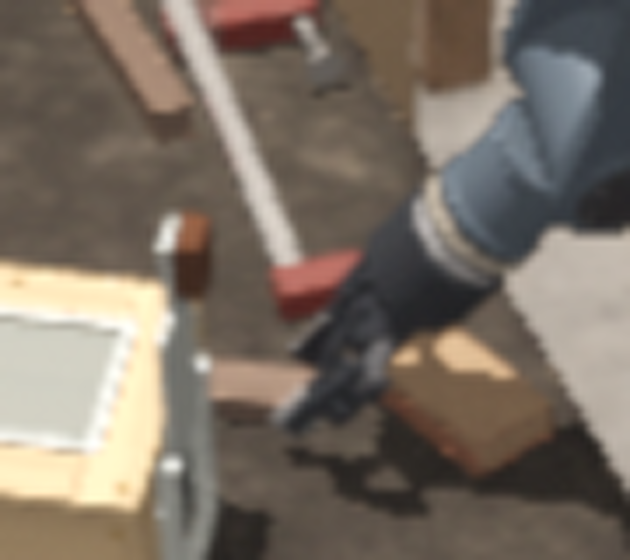

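>>> step_arm(
  commands=[
    [0.002, 0.002, 0.003, -0.008],
    [0.003, 0.0025, 0.006, -0.008],
    [0.003, 0.0025, 0.006, -0.008],
  ],
)

```text
t: 19.25
tcp_pos: [0.3891, -0.5195, 0.0172]
tool_rot: [0.694, 0.127, -0.481, 0.522]
force: [-0.5, 0.1, 0.3]
finger_gap: 0.645
```

>>> step_arm(
  commands=[
    [0, 0, 0, 0],
    [0, 0, 0, 0],
    [0, 0, 0, 0],
    [0, 0, 0, 0],
    [0, 0, 0, 0],
  ],
  jaw=0.02,
  grip_force=50,
)

```text
t: 19.67
tcp_pos: [0.3894, -0.5205, 0.0194]
tool_rot: [0.693, 0.125, -0.48, 0.522]
force: [-2.5, 0.4, 8.1]
finger_gap: 0.351
```

```bash
python3 - <<'E'
from h import *
rep(None,BR[:,1]);tilt();bs([-.0315,-.165,.1],[-.15,-.1,.2])
E
```

```text
t 19.67 p [ 0.3894 -0.5205  0.0194] box [-0.0281 -0.1682  0.0194] x [ 0.508 -0.328 -0.797] z [-0.535 -0.845  0.007] gap 30.0 F [-2.5  0.4  8.1] q [-1.288  0.85   1.932  1.926  0.436 -1.004]
turn 0.003 jaw residual x -0.006
tilt 37.2 az -32.89
[-0.0315, -0.165, 0.1] -> [-0.0663  0.0461 -0.0026]
[-0.15, -0.1, 0.2] -> [-0.218   0.0124 -0.0668]
```

```bash
python3 - <<'E'
from h import *
rep(None,BR[:,1])
im=optics.snapshot('scene')
crop(im,210,80,280,140,11,'pics/s12.png')
rep(None,BR[:,1])
E
```

```text
t 19.67 p [ 0.3894 -0.5205  0.0194] box [-0.0281 -0.1682  0.0194] x [ 0.508 -0.328 -0.797] z [-0.535 -0.845  0.007] gap 30.0 F [-2.5  0.4  8.1] q [-1.288  0.85   1.932  1.926  0.436 -1.004]
turn 0.003 jaw residual x -0.006
t 19.72 p [ 0.3893 -0.5205  0.0194] box [-0.0281 -0.1682  0.0194] x [ 0.508 -0.328 -0.797] z [-0.535 -0.845  0.007] gap 29.5 F [-2.6  1.1  8. ] q [-1.288  0.85   1.932  1.926  0.436 -1.004]
turn 0.003 jaw residual x -0.006
```

View pics/s12.png

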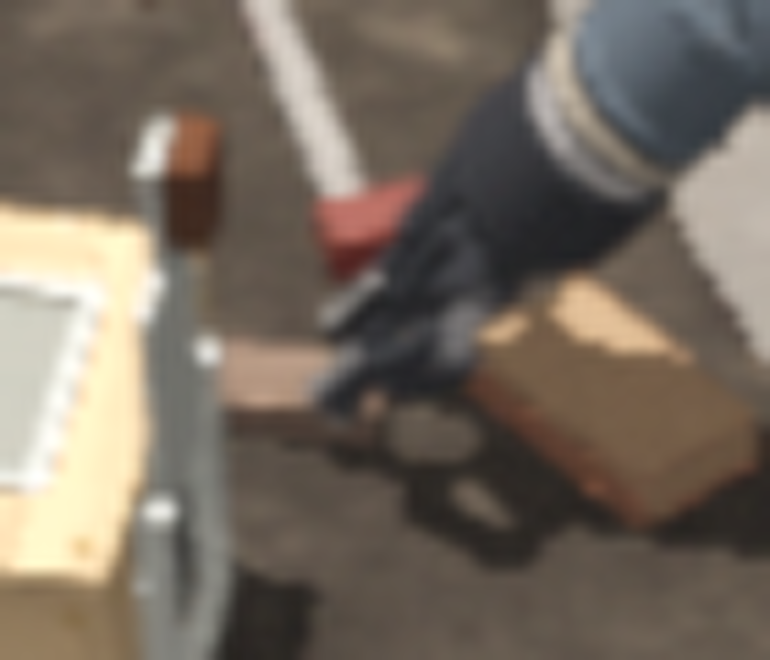

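>>> step_arm(
  commands=[
    [0, 0, 0, 0],
    [0, 0, 0, 0],
    [0, 0, 0, 0],
  ],
  jaw=0.055,
)

```text
t: 19.97
tcp_pos: [0.3893, -0.5205, 0.0195]
tool_rot: [0.693, 0.125, -0.48, 0.523]
force: [0.2, 0.5, 0.3]
finger_gap: 0.642
```

```bash
python3 - <<'E'
from h import *
rep(None,BR[:,1]);tilt();bs([-.0315,-.165,.008])
im=optics.snapshot('scene')
crop(im,210,80,280,140,11,'pics/s13.png')
o=np.array([210,80])
for P in([-.0495,-.148,.018],[-.0495,-.182,.018]): print((w2px('scene',b2w(P))[0]-o)*11)
E
```

```text
t 19.97 p [ 0.3893 -0.5205  0.0195] box [-0.0282 -0.1682  0.0195] x [ 0.508 -0.328 -0.797] z [-0.535 -0.845  0.007] gap 54.9 F [0.2 0.5 0.3] q [-1.288  0.849  1.932  1.925  0.436 -1.003]
turn 0.004 jaw residual x -0.006
tilt 37.2 az -32.89
[-0.0315, -0.165, 0.008] -> [ 0.0071 -0.0096 -0.0032]
[367.61329207 414.83183929]
[381.90941413 356.215503  ]
```

View pics/s13.png

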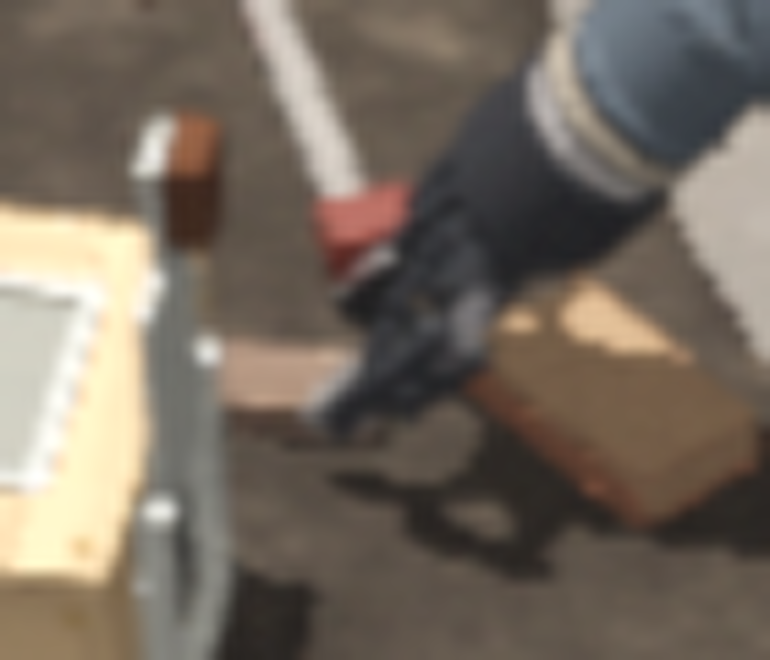

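>>> step_arm(
  commands=[
    [0.004, -0.005, -0.003, 0.004],
    [0.0085, -0.0105, -0.003, 0.004],
    [0.0085, -0.0105, -0.003, 0.004],
    [0.0085, -0.0105, -0.003, 0.004],
  ],
)

```text
t: 20.35
tcp_pos: [0.3881, -0.5158, 0.0056]
tool_rot: [0.695, 0.125, -0.48, 0.521]
force: [-0.0, 0.5, 0.4]
finger_gap: 0.645
```

```bash
python3 - <<'E'
from h import *
rep(None,BR[:,1]);tilt();bs([-.0315,-.165,.006])
E
```

```text
t 20.35 p [ 0.3881 -0.5158  0.0056] box [-0.0317 -0.1648  0.0056] x [ 0.507 -0.327 -0.797] z [-0.538 -0.843  0.003] gap 55.1 F [-0.   0.5  0.4] q [-1.287  0.878  1.941  1.996  0.449 -1.077]
turn -0.001 jaw residual x -0.005
tilt 37.13 az -32.8
[-0.0315, -0.165, 0.006] -> [-0.0002  0.0004  0.0002]
```

Exactly placed; close with lower force drift.

>>> step_arm(
  commands=[
    [0, 0, 0, 0],
    [0, 0, 0, 0],
    [0, 0, 0, 0],
    [0, 0, 0, 0],
    [0, 0, 0, 0],
  ],
  jaw=0.02,
  grip_force=60,
)

```text
t: 20.77
tcp_pos: [0.3882, -0.5159, 0.006]
tool_rot: [0.695, 0.124, -0.48, 0.521]
force: [-0.6, 1.6, 2.7]
finger_gap: 0.382
```

```bash
python3 - <<'E'
from h import *
rep(None,BR[:,1]);tilt();bs([-.0315,-.165,.1],[-.15,-.1,.2])
E
```

```text
t 20.77 p [ 0.3882 -0.5159  0.006 ] box [-0.0316 -0.1649  0.006 ] x [ 0.508 -0.327 -0.797] z [-0.538 -0.843  0.004] gap 32.6 F [-0.6  1.6  2.7] q [-1.287  0.877  1.941  1.996  0.45  -1.077]
turn -0.001 jaw residual x -0.005
tilt 37.16 az -32.81
[-0.0315, -0.165, 0.1] -> [-0.0748  0.0569  0.0005]
[-0.15, -0.1, 0.2] -> [-0.2265  0.0228 -0.0637]
```

```bash
python3 - <<'E'
from h import *
bs([-.0315,-.165,.12],[-.15,-.165,.12],[-.155,-.08,.12],[-.155,0,.12])
from chk import path
q=np.array(telemetry.sense()['q'])
path(37.2,[(-.0315,-.165,.006),(-.0315,-.165,.12),(-.155,-.165,.12),(-.155,0,.12),(-.155,0,.065)],q)
E
```

```text
[-0.0315, -0.165, 0.12] -> [-0.0908  0.0689  0.0005]
[-0.15, -0.165, 0.12] -> [-0.1623 -0.0255  0.001 ]
[-0.155, -0.08, 0.12] -> [-0.1658 -0.0296 -0.084 ]
[-0.155, 0, 0.12] -> [-0.1663 -0.0297 -0.164 ]
[-0.032 -0.165  0.12 ] 4 [-1.29  0.75  1.94  1.72  0.42 -0.78] err 0.0
[-0.032 -0.165  0.12 ] 8 [-1.29  0.64  1.92  1.42  0.42 -0.45] err 0.0
[-0.155 -0.165  0.12 ] 4 [-1.39  0.61  2.05  1.56  0.46 -0.7 ] err 0.0
[-0.155 -0.165  0.12 ] 8 [-1.51  0.59  2.18  1.65  0.51 -0.92] err 0.0
[-0.155  0.     0.12 ] 4 [-1.35  0.58  2.29  2.01  0.49 -1.16] err 0.0
[-0.155  0.     0.12 ] 8 [-1.14  0.59  2.36  2.38  0.5  -1.35] err 0.0
[-0.155  0.     0.065] 4 [-1.14  0.69  2.38  2.5   0.59 -1.5 ] err 0.0
[-0.155  0.     0.065] 8 [-1.14  0.79  2.39  2.59  0.68 -1.6 ] err 0.0
```

>>> step_arm(
  commands=[
    [-0.025, 0.019, 0, 0],
    [-0.055, 0.042, 0, 0],
    [-0.085, 0.065, 0, 0],
    [-0.095, 0.06, 0, 0],
    [-0.11, 0.038, 0, 0],
    [-0.13, 0.015, 0, 0],
    [-0.147, -0.005, 0, 0],
    [-0.162, -0.026, 0.0, 0],
  ],
)

```text
t: 21.43
tcp_pos: [0.2878, -0.451, 0.1201]
tool_rot: [0.694, 0.124, -0.48, 0.521]
force: [-0.8, -0.1, -0.7]
finger_gap: 0.381
```

```bash
python3 - <<'E'
from h import *
rep(None,BR[:,1]);tilt();bs([-.15,-.165,.12],[-.155,0,.12])
im=optics.snapshot('scene')
crop(im,200,70,300,150,7,'pics/s14.png')
E
```

```text
t 21.43 p [ 0.2878 -0.451   0.1201] box [-0.1511 -0.1637  0.1201] x [ 0.508 -0.328 -0.797] z [-0.537 -0.843  0.005] gap 32.5 F [-0.8 -0.1 -0.7] q [-1.498  0.59   2.181  1.675  0.506 -0.94 ]
turn 0.0 jaw residual x -0.006
tilt 37.19 az -32.89
[-0.15, -0.165, 0.12] -> [0.0008 0.0008 0.0013]
[-0.155, 0, 0.12] -> [-0.0032 -0.0031 -0.1637]
```

View pics/s14.png

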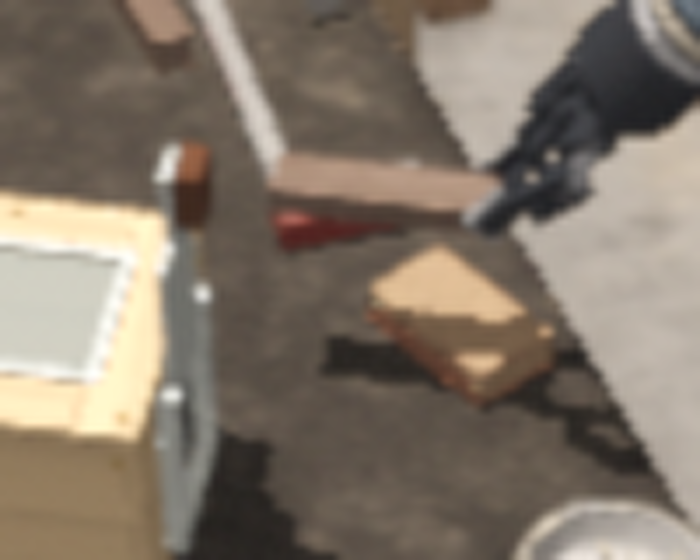

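>>> step_arm(
  commands=[
    [-0.001, -0.001, -0.03, 0],
    [-0.002, -0.002, -0.06, 0],
    [-0.003, -0.003, -0.09, 0],
    [-0.003, -0.003, -0.12, 0],
    [-0.003, -0.003, -0.145, 0],
    [-0.003, -0.003, -0.163, 0],
    [-0.003, -0.003, -0.163, 0],
    [-0.003, -0.003, -0.163, 0],
  ],
)

```text
t: 22.15
tcp_pos: [0.3696, -0.3073, 0.1188]
tool_rot: [0.695, 0.127, -0.481, 0.519]
force: [0.2, -0.6, -0.7]
finger_gap: 0.382
```

```bash
python3 - <<'E'
from h import *
rep(None,BR[:,1]);tilt();bs([-.15,0,.0635])
im=optics.snapshot('scene')
crop(im,200,80,290,150,8,'pics/s15.png')
im=optics.snapshot('top')
crop(im,300,160,400,260,6,'pics/t15.png')
E
```

```text
t 22.15 p [ 0.3696 -0.3073  0.1188] box [-0.1587  0.0015  0.1188] x [ 0.504 -0.323 -0.801] z [-0.538 -0.843  0.002] gap 32.6 F [ 0.2 -0.6 -0.7] q [-1.138  0.593  2.374  2.409  0.502 -1.378]
turn -0.002 jaw residual x -0.004
tilt 36.79 az -32.66
[-0.15, 0, 0.0635] -> [ 0.0495 -0.0261  0.0014]
```

View pics/s15.png

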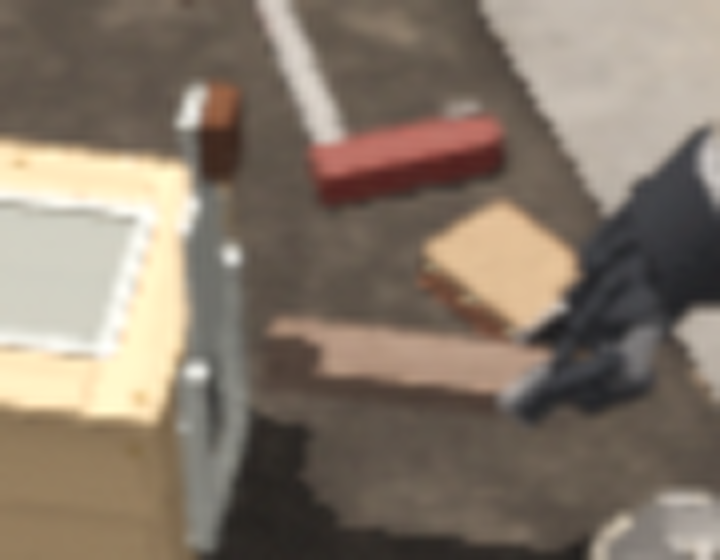

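View pics/t15.png

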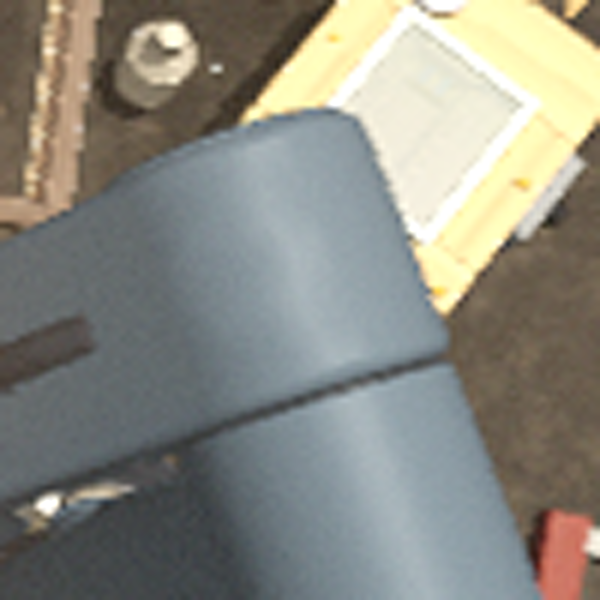

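>>> step_arm(
  commands=[
    [0.012, -0.01, 0.0, 0],
    [0.024, -0.018, 0.0, 0],
    [0.036, -0.023, 0.0, 0],
    [0.049, -0.0265, 0.0, 0],
    [0.049, -0.0265, 0.0, 0],
    [0.049, -0.0265, 0.0, 0],
  ],
)

```text
t: 22.75
tcp_pos: [0.3757, -0.3153, 0.0633]
tool_rot: [0.695, 0.125, -0.483, 0.518]
force: [-0.4, 0.7, -0.4]
finger_gap: 0.379
```

```bash
python3 - <<'E'
from h import *
rep(None,BR[:,1]);tilt();bs([-.15,0,.0635])
s,p,A=st();b=w2b(p)
im=optics.snapshot('scene')
crop(im,190,90,290,160,8,'pics/s16.png')
for P in([b[0]+.122,b[1]-.017,b[2]+.012],[b[0]+.122,b[1]+.017,b[2]+.012],[b[0]+.122,b[1]+.017,b[2]-.006],[-.0,.046,.146],[-.012,.046,.146],[-.012,-.046,.146],[-.012,.046,.03]): print(np.round(P,3),((w2px('scene',b2w(P))[0]-[190,90]+.5)*8).round())
E
```

```text
t 22.75 p [ 0.3757 -0.3153  0.0633] box [-0.1494 -0.002   0.0633] x [ 0.503 -0.327 -0.8  ] z [-0.542 -0.84   0.002] gap 32.4 F [-0.4  0.7 -0.4] q [-1.128  0.785  2.375  2.602  0.659 -1.59 ]
turn -0.006 jaw residual x -0.007
tilt 36.87 az -32.98
[-0.15, 0, 0.0635] -> [-0.0006 -0.0004 -0.002 ]
[-0.027 -0.019  0.075] [343. 312.]
[-0.027  0.015  0.075] [331. 359.]
[-0.027  0.015  0.057] [332. 385.]
[-0.     0.046  0.146] [255. 293.]
[-0.012  0.046  0.146] [280. 296.]
[-0.012 -0.046  0.146] [316. 165.]
[-0.012  0.046  0.03 ] [293. 464.]
```

View pics/s16.png

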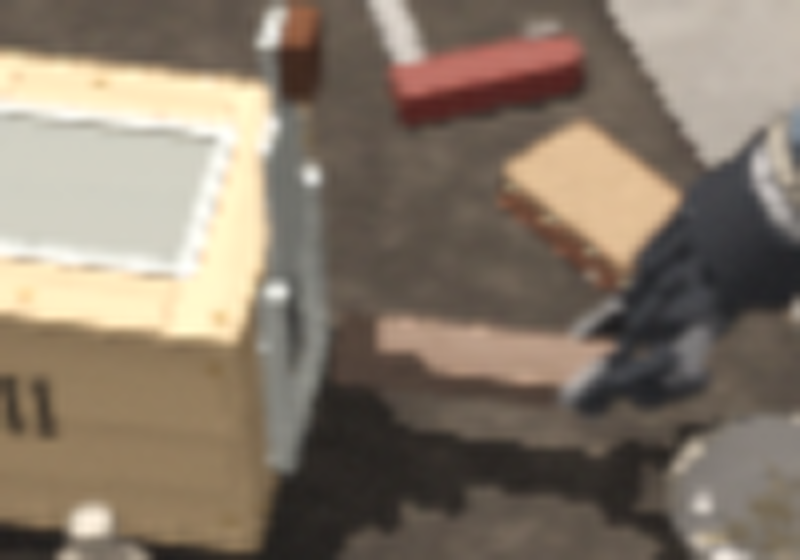

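```bash
python3 - <<'E'
from h import *
rep(None,BR[:,1]);bs([-.15,0.001,.0635],[-.10,0.001,.0635],[-.026,0.001,.0635])
E
```

```text
t 22.8 p [ 0.3757 -0.3148  0.0638] box [-0.1496 -0.0016  0.0638] x [ 0.504 -0.327 -0.8  ] z [-0.541 -0.841  0.002] gap 32.6 F [ 0.3 -0.3 -0.3] q [-1.128  0.784  2.376  2.602  0.659 -1.59 ]
turn -0.005 jaw residual x -0.007
[-0.15, 0.001, 0.0635] -> [ 0.     -0.0005 -0.0026]
[-0.1, 0.001, 0.0635] -> [ 0.03    0.0395 -0.0031]
[-0.026, 0.001, 0.0635] -> [ 0.0745  0.0987 -0.0037]
```

First half: inner end to about x = 22 mm, after aligning.

>>> step_arm(
  commands=[
    [0, -0.0005, -0.0026, -0.005],
    [0, -0.0005, -0.0026, -0.005],
    [0.007, 0.009, -0.0027, -0.005],
    [0.014, 0.019, -0.0028, -0.005],
    [0.021, 0.028, -0.003, -0.005],
    [0.027, 0.036, -0.003, -0.005],
    [0.03, 0.0395, -0.003, -0.005],
    [0.03, 0.0395, -0.003, -0.005],
  ],
)

```text
t: 23.47
tcp_pos: [0.4199, -0.3399, 0.0646]
tool_rot: [0.693, 0.125, -0.481, 0.521]
force: [0.0, -0.6, -0.0]
finger_gap: 0.38
```

```bash
python3 - <<'E'
from h import *
rep(None,BR[:,1]);tilt();bs([-.06,0.001,.0635],[-.026,0.001,.0635])
im=optics.snapshot('scene')
crop(im,190,90,290,160,8,'pics/s17.png')
E
```

```text
t 23.47 p [ 0.4199 -0.3399  0.0646] box [-0.0988  0.0008  0.0646] x [ 0.505 -0.328 -0.798] z [-0.537 -0.843  0.007] gap 32.4 F [ 0.  -0.6 -0. ] q [-1.043  0.747  2.244  2.56   0.516 -1.445]
turn 0.001 jaw residual x -0.008
tilt 37.06 az -33.02
[-0.06, 0.001, 0.0635] -> [ 0.0242  0.0303 -0.0003]
[-0.026, 0.001, 0.0635] -> [ 0.0447  0.0574 -0.0005]
```

View pics/s17.png

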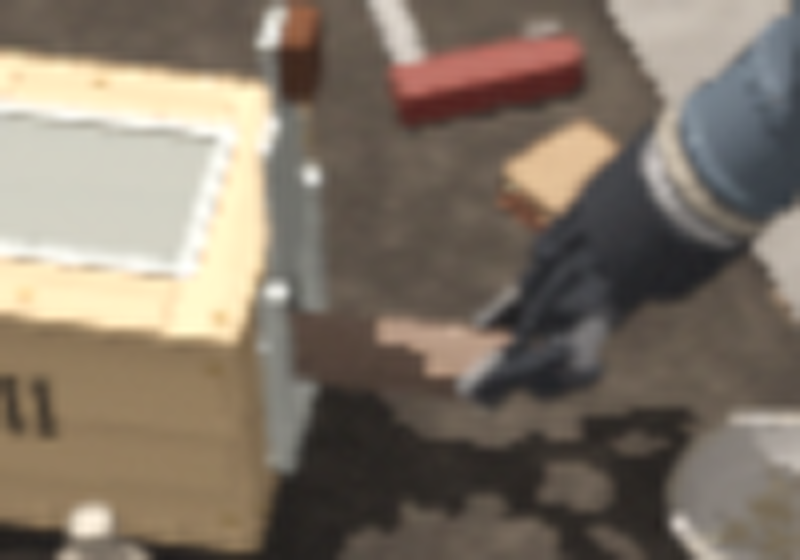

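>>> step_arm(
  commands=[
    [0.008, 0.009, 0, 0],
    [0.016, 0.019, 0, 0],
    [0.024, 0.03, 0, 0],
    [0.031, 0.039, 0, 0],
    [0.038, 0.048, -0.0005, 0],
    [0.0445, 0.057, -0.0005, 0],
    [0.0445, 0.057, -0.0005, 0],
    [0.0445, 0.057, -0.0005, 0],
  ],
)

```text
t: 24.18
tcp_pos: [0.4798, -0.377, 0.0627]
tool_rot: [0.694, 0.126, -0.482, 0.52]
force: [0.3, -0.3, -0.1]
finger_gap: 0.379
```

```bash
python3 - <<'E'
from h import *
rep(None,BR[:,1]);tilt();bs([-.024,0.001,.0605])
im=optics.snapshot('scene')
crop(im,190,90,290,160,8,'pics/s18.png')
im=optics.snapshot('top')
crop(im,320,130,420,230,6,'pics/t18.png')
E
```

```text
t 24.18 p [ 0.4798 -0.377   0.0627] box [-0.0284  0.0014  0.0627] x [ 0.504 -0.327 -0.8  ] z [-0.537 -0.843  0.006] gap 32.3 F [ 0.3 -0.3 -0.1] q [-0.962  0.743  2.064  2.429  0.354 -1.215]
turn 0.001 jaw residual x -0.007
tilt 36.89 az -32.97
[-0.024, 0.001, 0.0605] -> [0.0044 0.0022 0.0004]
```

View pics/s18.png

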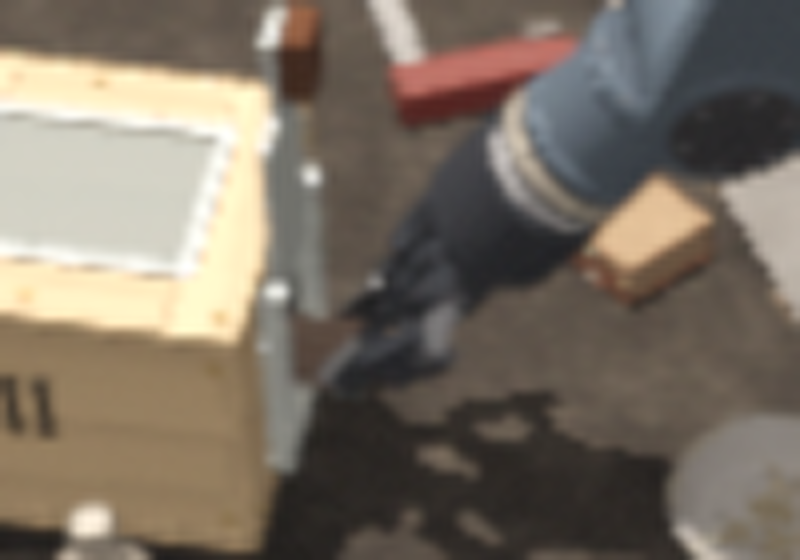

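View pics/t18.png

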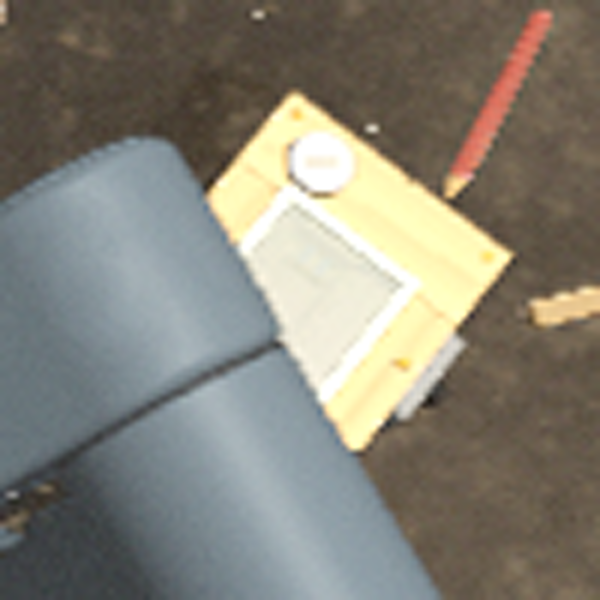

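>>> step_arm(
  commands=[
    [0.002, 0.001, 0, 0],
    [0.0042, 0.0022, 0.0, 0],
    [0.0042, 0.0022, 0.0, 0],
    [0.0042, 0.0022, 0.0, 0],
  ],
)

```text
t: 24.62
tcp_pos: [0.4827, -0.3788, 0.0603]
tool_rot: [0.694, 0.126, -0.482, 0.52]
force: [-0.0, 1.1, 0.5]
finger_gap: 0.377
```

```bash
python3 - <<'E'
from h import *
rep(None,BR[:,1]);tilt();bs([-.024,0.001,.0605])
E
```

```text
t 24.62 p [ 0.4827 -0.3788  0.0603] box [-0.025   0.0015  0.0603] x [ 0.503 -0.326 -0.801] z [-0.538 -0.843  0.005] gap 32.2 F [-0.   1.1  0.5] q [-0.959  0.748  2.055  2.426  0.349 -1.208]
turn -0.0 jaw residual x -0.007
tilt 36.81 az -32.95
[-0.024, 0.001, 0.0605] -> [0.0004 0.0009 0.0005]
```

>>> step_arm(
  commands=[
    [0, 0, 0, 0],
    [0, 0, 0, 0],
    [0, 0, 0, 0],
    [-0.01, 0, 0, 0],
    [-0.03, 0, 0, 0],
    [-0.06, 0, 0, 0],
    [-0.08, 0, 0, 0],
    [-0.08, 0, 0, 0],
  ],
  jaw=0.046,
)

```text
t: 25.28
tcp_pos: [0.4408, -0.351, 0.1268]
tool_rot: [0.694, 0.126, -0.482, 0.52]
force: [0.6, 0.4, -0.5]
finger_gap: 0.537
```

```bash
python3 - <<'E'
from h import *
rep(None,BR[:,1]);tilt();bs([-.12,0,.1])
im=optics.snapshot('scene')
crop(im,190,90,290,160,8,'pics/s19.png')
im=optics.snapshot('top')
crop(im,320,130,420,230,6,'pics/t19.png')
for P in([-.043,-.017,.072],[-.043,.017,.072],[-.043,.017,.054]): print(((w2px('scene',b2w(P))[0]-[190,90]+.5)*8).round())
E
```

```text
t 25.28 p [ 0.4408 -0.351   0.1268] box [-0.0753  0.0026  0.1268] x [ 0.503 -0.327 -0.8  ] z [-0.538 -0.843  0.006] gap 45.9 F [ 0.6  0.4 -0.5] q [-1.008  0.571  2.158  2.189  0.313 -1.005]
turn 0.0 jaw residual x -0.007
tilt 36.86 az -33.01
[-0.12, 0, 0.1] -> [-0.0053 -0.0519  0.0026]
[373. 323.]
[361. 371.]
[362. 396.]
```

View pics/s19.png

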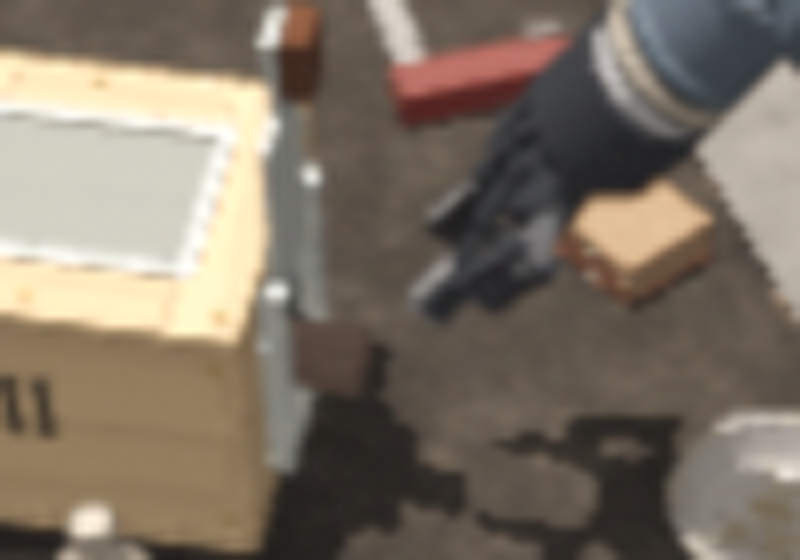

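```bash
python3 - <<'E'
from h import *
im=cv2.imread('pics/s19.png')
c=im[190:520,240:460]; c=(255*(c/255.)**.5).astype(np.uint8); c=cv2.resize(c,None,fx=3,fy=3,interpolation=cv2.INTER_CUBIC)[:600]
for P in([-.043,-.017,.072],[-.043,.017,.072],[-.043,.017,.054],[-.043,-.017,.079],[-.043,.017,.079]):
    u=((w2px('scene',b2w(P))[0]-[190,90]+.5)*8-[240,190])*3; cv2.circle(c,(int(u[0]),int(u[1])),4,(0,0,255) if P[2]<.075 else (0,255,0),-1)
im2=cv2.imwrite('pics/s19z.png',c)
E
```

```text
(no output)
```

View pics/s19z.png

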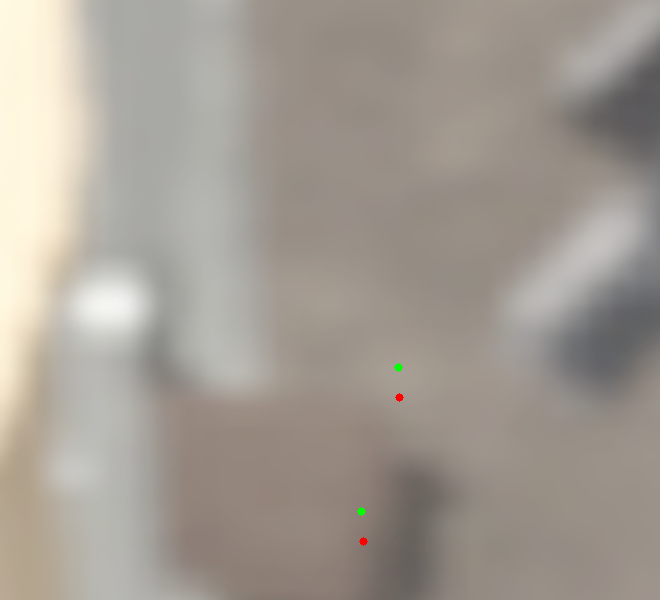

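```bash
python3 - <<'E'
from chk import *
q0=np.array([-.736,.993,.219,.1,1.292,1.404])
for th in(70,80,88):
    print(th); q=path(th,[(.45,0,.6),(.45,0,.61),(.2,-.0,.4),(-.1,0,.35),(-.1,0,.07),(.02,0,.07),(-.1,0,.07),(-.1,0,.31),(-.01,0,.31),(-.01,0,.2)],q0)
E
```

```text
70
[0.45 0.   0.61] 4 [-0.78  0.74  0.55  0.33  0.67  1.23] err 0.0
[0.45 0.   0.61] 8 [-0.78  0.74  0.53  0.33  0.68  1.24] err 0.0
[ 0.2 -0.   0.4] 4 [-0.82  0.55  1.16  0.84  0.33  0.67] err 0.0
[ 0.2 -0.   0.4] 8 [-0.88  0.47  1.61  2.04  0.33 -0.6 ] err 0.0
[-0.1   0.    0.35] 4 [-0.99  0.33  1.99  2.28  0.54 -0.94] err 0.0
[-0.1   0.    0.35] 8 [-1.23  0.23  2.36  2.22  0.82 -1.11] err 0.0
[-0.1   0.    0.07] 2 [-1.23  0.49  2.44  2.41  1.05 -1.42] err 0.0109
[-0.1   0.    0.07] 3 [-1.22  0.6   2.44  2.46  1.13 -1.5 ] err 0.0412
[-0.1   0.    0.07] 4 [-1.21  0.73  2.44  2.49  1.22 -1.59] err 0.0623
[-0.1   0.    0.07] 5 [-1.21  0.87  2.44  2.52  1.33 -1.67] err 0.0725
[-0.1   0.    0.07] 6 [-1.21  1.02  2.44  2.53  1.46 -1.76] err 0.0697
[-0.1   0.    0.07] 7 [-1.21  1.17  2.44  2.53  1.59 -1.85] err 0.0529
[-0.1   0.    0.07] 8 [-1.23  1.3   2.44  2.51  1.71 -1.93] err 0.0228
[0.02 0.   0.07] 4 [-1.11  1.16  2.3   2.63  1.5  -1.74] err 0.0
[0.02 0.   0.07] 8 [-1.02  1.07  2.16  2.69  1.3  -1.61] err 0.0
[-0.1   0.    0.07] 4 [-1.11  1.16  2.3   2.63  1.5  -1.74] err 0.0
[-0.1 
[... 4558 characters left out ...]
54
[-0.1   0.    0.31] 6 [-1.24  0.96  2.44  2.43  1.73 -1.74] err 0.1249
[-0.1   0.    0.31] 7 [-1.24  0.81  2.44  2.44  1.61 -1.64] err 0.1226
[-0.1   0.    0.31] 8 [-1.24  0.67  2.44  2.44  1.49 -1.55] err 0.1089
[-0.01  0.    0.31] 1 [-1.22  0.69  2.44  2.47  1.51 -1.56] err 0.0786
[-0.01  0.    0.31] 2 [-1.21  0.71  2.44  2.49  1.53 -1.58] err 0.0478
[-0.01  0.    0.31] 3 [-1.19  0.72  2.44  2.51  1.55 -1.58] err 0.0167
[-0.01  0.    0.31] 4 [-1.17  0.72  2.42  2.53  1.54 -1.57] err 0.0
[-0.01  0.    0.31] 8 [-1.09  0.69  2.3   2.61  1.41 -1.49] err 0.0
[-0.01  0.    0.2 ] 4 [-1.09  0.86  2.31  2.62  1.56 -1.59] err 0.0
[-0.01  0.    0.2 ] 8 [-1.09  1.03  2.3   2.61  1.69 -1.66] err 0.0
```

```bash
python3 - <<'E'
from h import *
bs([-.09,0,.22],[-.085,-.03,.34],[.1,-.04,.37])
E
```

```text
[-0.09, 0, 0.22] -> [-0.0859  0.0432  0.0025]
[-0.085, -0.03, 0.34] -> [-0.1786  0.1192  0.0332]
[0.1, -0.04, 0.37] -> [-0.0914  0.2852  0.0425]
```

>>> step_arm(
  commands=[
    [-0.032, 0.016, 0.001, 0],
    [-0.065, 0.033, 0.002, 0],
    [-0.096, 0.053, 0.007, 0],
    [-0.126, 0.077, 0.017, 0],
    [-0.155, 0.1, 0.025, 0],
    [-0.175, 0.125, 0.033, 0],
    [-0.16, 0.16, 0.035, 0],
    [-0.145, 0.195, 0.037, 0],
  ],
  jaw=0.0,
  grip_force=20,
)

```text
t: 26.05
tcp_pos: [0.45, -0.3695, 0.2685]
tool_rot: [0.697, 0.129, -0.477, 0.52]
force: [0.3, 0.4, -0.5]
finger_gap: 0.003
```

```bash
python3 - <<'E'
from h import *
rep(None,BR[:,1]);tilt();bs([.27,-.02,.42],[.46,0.01,.42])
im=optics.snapshot('scene')
crop(im,150,50,290,160,5,'pics/s20.png')
E
```

```text
t 26.05 p [ 0.45   -0.3695  0.2685] box [-0.0576 -0.0081  0.2685] x [ 0.512 -0.317 -0.798] z [-0.531 -0.848 -0.004] gap 0.2 F [ 0.3  0.4 -0.5] q [-1.023  0.272  1.98   0.768  0.403  0.467]
turn 0.001 jaw residual x 0.006
tilt 37.03 az -31.73
[0.27, -0.02, 0.42] -> [0.0762 0.3527 0.0128]
[0.46, 0.01, 0.42] -> [ 0.1908  0.5045 -0.0164]
```

View pics/s20.png

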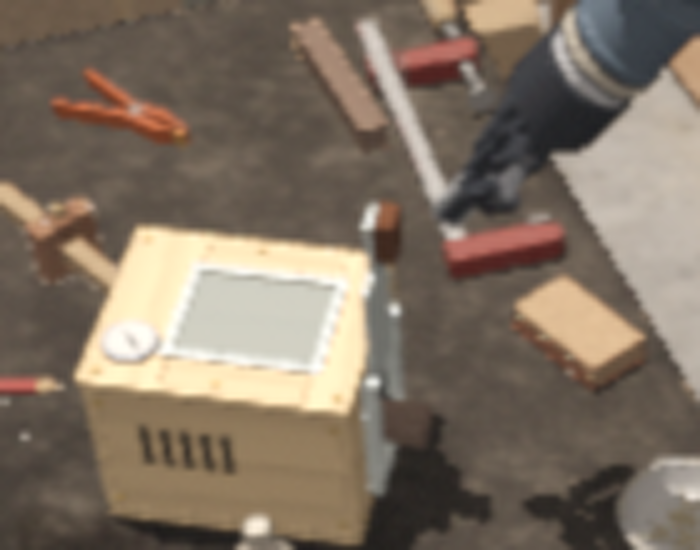

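```bash
python3 - <<'E'
from h import *
bs([-.058,-.02,.37],[.2,-.02,.40])
E
```

```text
[-0.058, -0.02, 0.37] -> [-0.0792  0.0532  0.0088]
[0.2, -0.02, 0.4] -> [0.0549 0.2756 0.0093]
```

>>> step_arm(
  commands=[
    [-0.03, 0.02, 0.003, 0],
    [-0.06, 0.04, 0.006, 0],
    [-0.08, 0.053, 0.008, 0],
    [-0.07, 0.08, 0.009, 0],
    [-0.05, 0.115, 0.009, 0],
    [-0.027, 0.15, 0.009, 0],
    [-0.005, 0.185, 0.009, 0],
    [0.018, 0.22, 0.009, 0],
  ],
)

```text
t: 26.77
tcp_pos: [0.6074, -0.4816, 0.3938]
tool_rot: [0.696, 0.124, -0.475, 0.524]
force: [-0.1, -0.6, 0.5]
finger_gap: 0.004
```

```bash
python3 - <<'E'
from h import *
rep(None,BR[:,1]);tilt();bs([.3,0,.42],[.47,0.02,.42])
E
```

```text
t 26.77 p [ 0.6074 -0.4816  0.3938] box [ 0.1354 -0.0188  0.3938] x [ 0.517 -0.325 -0.792] z [-0.531 -0.847  0.001] gap 0.4 F [-0.1 -0.6  0.5] q [-0.891  0.39   1.38   0.291  0.762  1.091]
turn 0.004 jaw residual x 0.001
tilt 37.66 az -32.16
[0.3, 0, 0.42] -> [ 0.0799  0.1464 -0.0181]
[0.47, 0.02, 0.42] -> [ 0.1838  0.281  -0.0375]
```

>>> step_arm(
  commands=[
    [0.023, 0.035, -0.005, 0],
    [0.046, 0.07, -0.01, 0],
    [0.069, 0.105, -0.014, 0],
    [0.092, 0.14, -0.019, 0],
    [0.115, 0.175, -0.023, 0],
    [0.138, 0.211, -0.028, 0],
    [0.161, 0.246, -0.033, 0],
    [0.184, 0.281, -0.037, 0],
  ],
)

```text
t: 27.43
tcp_pos: [0.8915, -0.6153, 0.4113]
tool_rot: [0.697, 0.121, -0.471, 0.527]
force: [94.0, -67.7, 76.3]
finger_gap: 0.0
```

>>> step_arm(
  commands=[
    [0, 0.333, 0.0, 0],
    [0, 0.333, 0.0, 0],
  ],
)

```text
t: 27.6
tcp_pos: [0.8922, -0.6112, 0.4138]
tool_rot: [0.698, 0.121, -0.468, 0.528]
force: [-0.2, -1.1, -0.7]
finger_gap: -0.001
```

>>> step_arm(
  commands=[
    [0, 0.333, 0.0, 0],
    [0, 0.333, 0.0, 0],
  ],
)

```text
t: 27.77
tcp_pos: [0.889, -0.6062, 0.4575]
tool_rot: [0.7, 0.108, -0.459, 0.537]
force: [0.4, 0.2, 0.7]
finger_gap: 0.003
```

>>> step_arm(
  commands=[
    [0, 0.333, 0.0, 0],
    [0, 0.333, 0.0, 0],
  ],
)

```text
t: 27.93
tcp_pos: [0.8903, -0.6035, 0.4835]
tool_rot: [0.701, 0.094, -0.449, 0.546]
force: [0.1, -0.3, -0.4]
finger_gap: -0.0
```

>>> step_arm(
  commands=[
    [0, 0.333, 0.0, 0],
    [0, 0.333, 0.0, 0],
  ],
)

```text
t: 28.1
tcp_pos: [0.8912, -0.6008, 0.5073]
tool_rot: [0.702, 0.081, -0.44, 0.554]
force: [-0.9, -0.4, 0.3]
finger_gap: -0.0
```

>>> step_arm(
  commands=[
    [0, 0.333, 0.0, 0],
    [0, 0.333, 0.0, 0],
  ],
)

```text
t: 28.27
tcp_pos: [0.8908, -0.5974, 0.5315]
tool_rot: [0.703, 0.07, -0.431, 0.561]
force: [1.2, 1.0, -0.3]
finger_gap: -0.001
```

```bash
python3 - <<'E'
from h import *
rep(None,BR[:,1]);tilt()
E
```

```text
t 28.27 p [ 0.8908 -0.5974  0.5315] box [0.4368 0.0348 0.5315] x [ 0.618 -0.387 -0.684] z [-0.528 -0.849  0.003] gap -0.1 F [ 1.2  1.  -0.3] q [-0.729  0.87   0.218  0.13   1.247  1.409]
turn 0.007 jaw residual x 0.004
tilt 46.82 az -32.02
```

>>> step_arm(
  commands=[
    [0, 0.333, 0.0, 0],
    [0, 0.333, 0.0, 0],
  ],
)

```text
t: 28.43
tcp_pos: [0.889, -0.5932, 0.5568]
tool_rot: [0.703, 0.058, -0.423, 0.568]
force: [-0.4, -0.2, -0.2]
finger_gap: 0.002
```

>>> step_arm(
  commands=[
    [0, 0.333, 0.0, 0],
    [0, 0.333, 0.0, 0],
  ],
)

```text
t: 28.6
tcp_pos: [0.8859, -0.5885, 0.5831]
tool_rot: [0.704, 0.047, -0.414, 0.575]
force: [-0.0, -0.0, -0.1]
finger_gap: -0.003
```

>>> step_arm(
  commands=[
    [0, 0.333, 0.0, 0],
    [0, 0.333, 0.0, 0],
  ],
)

```text
t: 28.77
tcp_pos: [0.8818, -0.5835, 0.61]
tool_rot: [0.704, 0.036, -0.406, 0.581]
force: [-0.0, -0.3, 0.5]
finger_gap: -0.0
```

>>> step_arm(
  commands=[
    [0, 0.333, 0.0, 0],
    [0, 0.333, 0.0, 0],
  ],
)

```text
t: 28.93
tcp_pos: [0.8768, -0.5779, 0.6372]
tool_rot: [0.705, 0.024, -0.397, 0.588]
force: [-0.1, -0.4, 0.5]
finger_gap: -0.002
```

>>> step_arm(
  commands=[
    [0, 0.333, 0.0, 0],
    [0, 0.333, 0.0, 0],
  ],
)

```text
t: 29.1
tcp_pos: [0.871, -0.572, 0.6645]
tool_rot: [0.705, 0.013, -0.388, 0.594]
force: [0.2, -0.0, 0.1]
finger_gap: -0.001
```

```bash
python3 - <<'E'
from h import *
rep(None,BR[:,1]);tilt()
E
```

```text
t 29.1 p [ 0.871  -0.572   0.6645] box [0.4064 0.0457 0.6645] x [ 0.699 -0.442 -0.562] z [-0.531 -0.847  0.006] gap -0.1 F [ 0.2 -0.   0.1] q [-0.726  0.751  0.218  0.143  1.208  1.42 ]
turn 0.008 jaw residual x -0.0
tilt 55.77 az -32.33
```

>>> step_arm(
  commands=[
    [0, 0.333, 0.0, 0],
    [0, 0.333, 0.0, 0],
  ],
)

```text
t: 29.27
tcp_pos: [0.8641, -0.5657, 0.6921]
tool_rot: [0.705, 0.002, -0.379, 0.6]
force: [0.4, -1.0, -0.2]
finger_gap: 0.002
```

>>> step_arm(
  commands=[
    [0, 0.333, 0.0, 0],
    [0, 0.333, 0.0, 0],
  ],
)

```text
t: 29.43
tcp_pos: [0.8565, -0.5589, 0.7196]
tool_rot: [0.704, -0.009, -0.37, 0.606]
force: [0.0, -0.1, -0.1]
finger_gap: -0.003
```

>>> step_arm(
  commands=[
    [0, 0.333, 0.0, 0],
    [0, 0.333, 0.0, 0],
  ],
)

```text
t: 29.6
tcp_pos: [0.8479, -0.5516, 0.7472]
tool_rot: [0.704, -0.02, -0.361, 0.611]
force: [0.4, -0.4, 0.3]
finger_gap: -0.003
```

>>> step_arm(
  commands=[
    [0, 0.333, 0.0, 0],
    [0, 0.333, 0.0, 0],
  ],
)

```text
t: 29.77
tcp_pos: [0.8385, -0.544, 0.7747]
tool_rot: [0.703, -0.031, -0.352, 0.617]
force: [-0.0, 0.9, -0.0]
finger_gap: -0.004
```

>>> step_arm(
  commands=[
    [0, 0.333, 0.0, 0],
    [0, 0.333, 0.0, 0],
  ],
)

```text
t: 29.93
tcp_pos: [0.8281, -0.5359, 0.802]
tool_rot: [0.703, -0.042, -0.342, 0.622]
force: [0.0, 0.3, -0.6]
finger_gap: 0.004
```

>>> step_arm(
  commands=[
    [0, 0.333, 0.0, 0],
    [0, 0.333, 0.0, 0],
  ],
)

```text
t: 30.1
tcp_pos: [0.817, -0.5273, 0.8291]
tool_rot: [0.702, -0.053, -0.333, 0.627]
force: [0.0, 0.3, 0.5]
finger_gap: 0.003
```

>>> step_arm(
  commands=[
    [0, 0.333, 0.0, 0],
    [0, 0.333, 0.0, 0],
  ],
)

```text
t: 30.27
tcp_pos: [0.805, -0.5183, 0.8559]
tool_rot: [0.701, -0.063, -0.324, 0.632]
force: [-0.4, -0.1, -0.2]
finger_gap: -0.002
```

>>> step_arm(
  commands=[
    [0, 0.333, 0.0, 0],
    [0, 0.333, 0.0, 0],
  ],
)

```text
t: 30.43
tcp_pos: [0.7922, -0.5089, 0.8823]
tool_rot: [0.7, -0.074, -0.315, 0.637]
force: [-0.5, -0.4, 0.4]
finger_gap: 0.002
```

```bash
python3 - <<'E'
from h import *
rep(None,BR[:,1]);tilt();bs([.2,-.05,.55],[-.07,-.03,.42],[-.07,0,.36])
E
```

```text
t 30.43 p [ 0.7922 -0.5089  0.8823] box [0.3062 0.0569 0.8823] x [ 0.791 -0.504 -0.346] z [-0.535 -0.845  0.01 ] gap 0.2 F [-0.5 -0.4  0.4] q [-0.741  0.539  0.219  0.176  1.177  1.432]
turn 0.009 jaw residual x -0.004
tilt 69.75 az -32.52
[0.2, -0.05, 0.55] -> [ 0.0158 -0.3494  0.1037]
[-0.07, -0.03, 0.42] -> [-0.1926 -0.5647  0.0825]
[-0.07, 0, 0.36] -> [-0.1719 -0.6207  0.0519]
```

```bash
python3 - <<'E'
from chk import *
from h import telemetry
q=np.array(telemetry.sense()['q'])
path(69.75,[(.306,.057,.882),(-.065,0,.4),(-.065,0,.07)],q)
E
```

```text
[-0.065  0.     0.4  ] 4 [-0.87  0.13  1.43  0.68  0.47  0.84] err 0.0
[-0.065  0.     0.4  ] 8 [-1.15  0.13  2.2   2.07  0.64 -0.82] err 0.0
[-0.065  0.     0.07 ] 4 [-1.15  0.65  2.39  2.53  1.14 -1.51] err 0.0
[-0.065  0.     0.07 ] 8 [-1.15  1.21  2.37  2.59  1.59 -1.81] err 0.0
```

>>> step_arm(
  commands=[
    [-0.005, -0.04, 0.005, 0.009],
    [-0.01, -0.08, 0.01, 0.009],
    [-0.018, -0.118, 0.015, 0.009],
    [-0.028, -0.156, 0.02, 0.009],
    [-0.04, -0.194, 0.025, 0.009],
    [-0.053, -0.232, 0.03, 0.009],
    [-0.066, -0.27, 0.035, 0.009],
    [-0.08, -0.308, 0.04, 0.009],
  ],
)

```text
t: 31.1
tcp_pos: [0.62, -0.4488, 0.628]
tool_rot: [0.702, -0.076, -0.314, 0.634]
force: [0.8, 0.5, 0.4]
finger_gap: 0.002
```

```bash
python3 - <<'E'
from h import *
rep(None,BR[:,1]);tilt();bs([-.065,0,.40],[-.065,0,.30])
E
```

```text
t 31.1 p [ 0.62   -0.4488  0.628 ] box [0.1285 0.0157 0.628 ] x [ 0.791 -0.505 -0.346] z [-0.538 -0.843  0.002] gap 0.2 F [0.8 0.5 0.4] q [-0.889  0.148  1.452  0.747  0.451  0.76 ]
turn 0.0 jaw residual x -0.004
tilt 69.78 az -32.57
[-0.065, 0, 0.4] -> [-0.1027 -0.2808  0.016 ]
[-0.065, 0, 0.3] -> [-0.0682 -0.3746  0.0159]
```

>>> step_arm(
  commands=[
    [-0.018, -0.035, 0.004, 0],
    [-0.036, -0.07, 0.006, 0],
    [-0.054, -0.105, 0.008, 0],
    [-0.07, -0.14, 0.01, 0],
    [-0.085, -0.178, 0.012, 0],
    [-0.095, -0.215, 0.014, 0],
    [-0.1, -0.25, 0.016, 0],
    [-0.103, -0.28, 0.016, 0],
  ],
)

```text
t: 31.77
tcp_pos: [0.4599, -0.3646, 0.4255]
tool_rot: [0.702, -0.076, -0.313, 0.635]
force: [1.0, -0.8, -0.1]
finger_gap: 0.001
```

```bash
python3 - <<'E'
from h import *
rep(None,BR[:,1]);tilt();bs([-.065,0,.40],[-.065,0,.20],[-.065,0,.073])
im=optics.snapshot('scene')
crop(im,150,50,290,160,5,'pics/s21.png')
E
```

```text
t 31.77 p [ 0.4599 -0.3646  0.4255] box [-0.0518  0.0013  0.4255] x [ 0.792 -0.505 -0.343] z [-0.537 -0.844  0.004] gap 0.1 F [ 1.  -0.8 -0.1] q [-1.127  0.092  2.148  1.993  0.578 -0.708]
turn 0.002 jaw residual x -0.004
tilt 69.92 az -32.53
[-0.065, 0, 0.4] -> [-0.0036 -0.0285  0.0012]
[-0.065, 0, 0.2] -> [ 0.0651 -0.2163  0.0005]
[-0.065, 0, 0.073] -> [ 1.087e-01 -3.356e-01  1.000e-04]
```

View pics/s21.png

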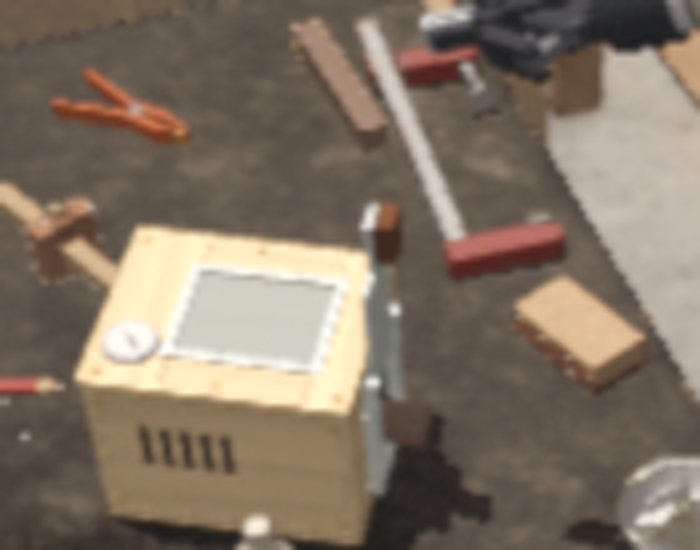

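>>> step_arm(
  commands=[
    [-0.003, -0.03, 0.001, 0],
    [0.008, -0.065, 0.001, 0],
    [0.02, -0.1, 0.001, 0],
    [0.034, -0.139, 0.001, 0],
    [0.047, -0.178, 0.001, 0],
    [0.06, -0.216, 0.0005, 0],
    [0.06, -0.216, 0.0005, 0],
  ],
)

```text
t: 32.4
tcp_pos: [0.4407, -0.3519, 0.1676]
tool_rot: [0.714, -0.057, -0.327, 0.616]
force: [0.0, -0.9, -2.7]
finger_gap: 0.004
```

```bash
python3 - <<'E'
from h import *
rep(None,BR[:,1]);tilt();bs([-.065,0,.12],[-.065,0,.073])
E
```

```text
t 32.4 p [ 0.4407 -0.3519  0.1676] box [-0.0749  0.0018  0.1676] x [ 0.779 -0.485 -0.397] z [-0.538 -0.843 -0.026] gap 0.3 F [ 0.  -0.9 -2.7] q [-1.167  0.869  2.434  2.563  1.296 -1.638]
turn -0.026 jaw residual x 0.006
tilt 66.58 az -31.9
[-0.065, 0, 0.12] -> [ 0.0279 -0.0397  0.003 ]
[-0.065, 0, 0.073] -> [ 0.0466 -0.0828  0.0042]
```

>>> step_arm(
  commands=[
    [0.014, -0.02, 0.002, -0.01],
    [0.028, -0.039, 0.003, -0.02],
    [0.038, -0.06, 0.004, -0.026],
    [0.048, -0.08, 0.004, -0.026],
    [0.048, -0.08, 0.004, -0.026],
    [0.048, -0.08, 0.004, -0.026],
  ],
)

```text
t: 32.9
tcp_pos: [0.4517, -0.3614, 0.079]
tool_rot: [0.705, -0.055, -0.326, 0.627]
force: [0.6, -0.5, 0.0]
finger_gap: 0.001
```

```bash
python3 - <<'E'
from h import *
rep(None,BR[:,1]);tilt();bs([-.06,0,.071],[-.045,0,.071],[.01,0,.071],[.025,0,.071])
im=optics.snapshot('scene')
crop(im,190,90,290,160,8,'pics/s22.png')
E
```

```text
t 32.9 p [ 0.4517 -0.3614  0.079 ] box [-0.0605 -0.0003  0.079 ] x [ 0.782 -0.486 -0.391] z [-0.528 -0.849 -0.001] gap 0.1 F [ 0.6 -0.5  0. ] q [-1.147  1.138  2.366  2.601  1.476 -1.77 ]
turn 0.002 jaw residual x 0.007
tilt 67.01 az -31.87
[-0.06, 0, 0.071] -> [ 0.0035 -0.0072 -0.0003]
[-0.045, 0, 0.071] -> [ 0.0173 -0.0013 -0.0002]
[0.01, 0, 0.071] -> [0.068  0.0202 0.0002]
[0.025, 0, 0.071] -> [0.0818 0.026  0.0003]
```

View pics/s22.png

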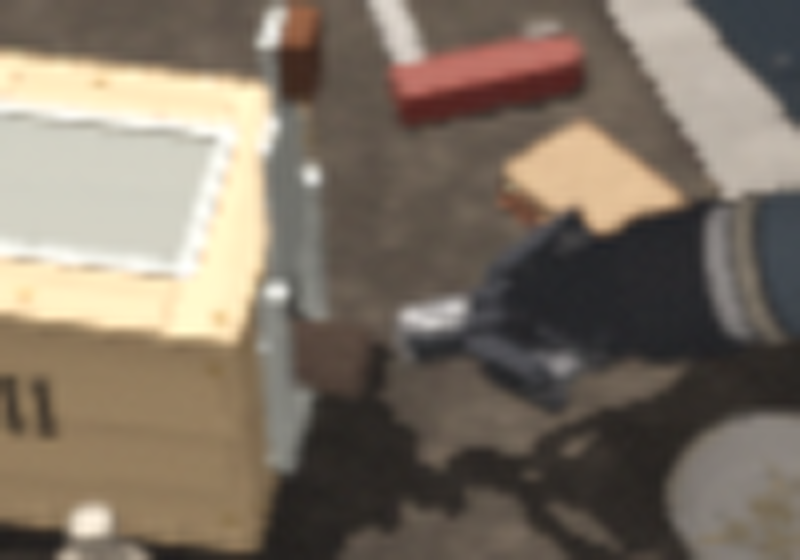

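```bash
python3 - <<'E'
from h import *
bs([-.06,0,.058],[-.055,0,.058],[-.047,0,.058],[-.03,0,.058],[-.004,0,.058])
E
```

```text
[-0.06, 0, 0.058] -> [ 0.0093 -0.0197 -0.0002]
[-0.055, 0, 0.058] -> [ 0.0139 -0.0177 -0.0002]
[-0.047, 0, 0.058] -> [ 0.0212 -0.0146 -0.0001]
[-0.03, 0, 0.058] -> [ 0.0369 -0.008   0.    ]
[-0.004, 0, 0.058] -> [0.0608 0.0022 0.0002]
```

>>> step_arm(
  commands=[
    [0.005, -0.01, 0, 0],
    [0.009, -0.0195, 0, 0],
    [0.009, -0.0195, 0, 0],
    [0.009, -0.0195, 0, 0],
  ],
)

```text
t: 33.28
tcp_pos: [0.4525, -0.362, 0.0603]
tool_rot: [0.705, -0.056, -0.325, 0.628]
force: [0.4, -0.3, 0.7]
finger_gap: 0.002
```

```bash
python3 - <<'E'
from h import *
rep(None,BR[:,1]);tilt();bs([-.047,0,.058],[-.03,0,.058],[-.004,0,.058])
E
```

```text
t 33.28 p [ 0.4525 -0.362   0.0603] box [-0.0595 -0.0005  0.0603] x [ 0.783 -0.487 -0.388] z [-0.528 -0.849  0.001] gap 0.2 F [ 0.4 -0.3  0.7] q [-1.146  1.191  2.349  2.603  1.511 -1.79 ]
turn 0.004 jaw residual x 0.006
tilt 67.19 az -31.91
[-0.047, 0, 0.058] -> [ 0.0124  0.0027 -0.0004]
[-0.03, 0, 0.058] -> [ 0.0281  0.0093 -0.0003]
[-0.004, 0, 0.058] -> [ 0.052   0.0194 -0.0001]
```

>>> step_arm(
  commands=[
    [0.006, 0.001, -0.0004, 0],
    [0.0124, 0.0027, -0.0004, 0],
    [0.018, 0.005, -0.0004, 0],
    [0.023, 0.0072, -0.0003, 0],
    [0.028, 0.0093, -0.0003, 0],
    [0.034, 0.0118, -0.0002, 0],
    [0.04, 0.0144, -0.0002, 0],
    [0.046, 0.0169, -0.0001, 0],
  ],
)

```text
t: 33.95
tcp_pos: [0.4947, -0.388, 0.0582]
tool_rot: [0.705, -0.056, -0.325, 0.628]
force: [0.0, 0.1, 0.3]
finger_gap: 0.0
```

```bash
python3 - <<'E'
from h import *
rep(None,BR[:,1]);tilt();bs([-.004,0,.058],[-.01,0,.058],[-.012,0,.0715])
im=optics.snapshot('scene')
crop(im,190,90,290,160,8,'pics/s23.png')
E
```

```text
t 33.95 p [ 0.4947 -0.388   0.0582] box [-0.0098  0.0001  0.0582] x [ 0.783 -0.487 -0.388] z [-0.528 -0.849  0.001] gap 0.0 F [0.  0.1 0.3] q [-1.063  1.109  2.223  2.664  1.34  -1.666]
turn 0.004 jaw residual x 0.007
tilt 67.2 az -31.9
[-0.004, 0, 0.058] -> [0.0055 0.0021 0.0002]
[-0.01, 0, 0.058] -> [-0.0001 -0.0002  0.0001]
[-0.012, 0, 0.0715] -> [-0.0072  0.0115  0.0001]
```

View pics/s23.png

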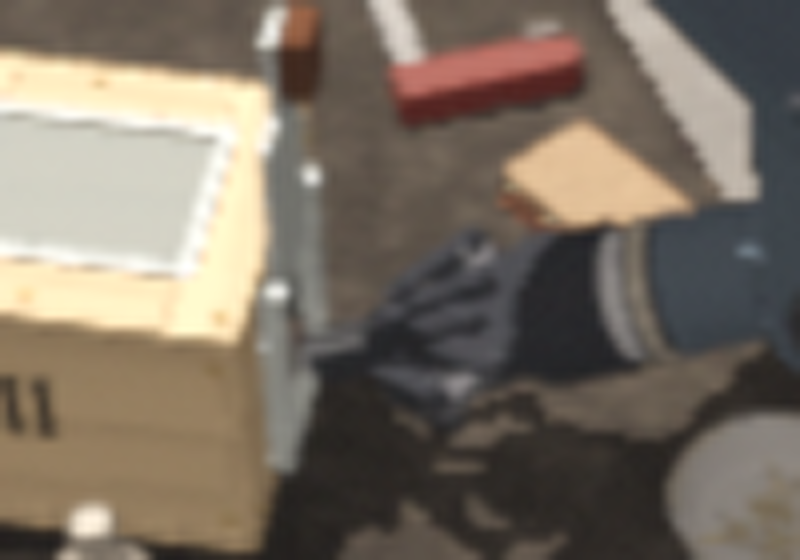

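```bash
python3 - <<'E'
from h import *
bs([-.018,0,.059],[-.018,0,.0715],[-.006,0,.0715],[.008,0,.0715],[.018,0,.0715])
E
```

```text
[-0.018, 0, 0.059] -> [-0.0088 -0.0033 -0.0001]
[-0.018, 0, 0.0715] -> [-0.0136  0.0082 -0.0001]
[-0.006, 0, 0.0715] -> [-0.0025  0.0128 -0.    ]
[0.008, 0, 0.0715] -> [0.0104 0.0182 0.0001]
[0.018, 0, 0.0715] -> [0.0196 0.0221 0.0002]
```

>>> step_arm(
  commands=[
    [-0.0088, -0.0033, 0, 0],
    [-0.0088, -0.0033, 0, 0],
    [-0.0136, 0.0082, 0, 0],
    [-0.0136, 0.0082, 0, 0],
    [-0.008, 0.0105, 0, 0],
    [-0.0025, 0.0128, 0, 0],
    [0.004, 0.0155, 0.0, 0],
    [0.0104, 0.0182, 0.0, 0],
  ],
)

```text
t: 34.67
tcp_pos: [0.5106, -0.3981, 0.0712]
tool_rot: [0.704, -0.057, -0.324, 0.629]
force: [0.0, -0.3, -0.8]
finger_gap: -0.001
```

```bash
python3 - <<'E'
from h import *
rep(None,BR[:,1]);tilt();bs([.008,0,.0715],[.018,0,.0715],[.022,0,.0715],[.026,0,.0715])
im=optics.snapshot('scene')
crop(im,190,90,290,160,8,'pics/s24.png')
im=optics.snapshot('top')
crop(im,320,130,420,230,6,'pics/t24.png')
E
```

```text
t 34.67 p [ 0.5106 -0.3981  0.0712] box [0.0089 0.0001 0.0712] x [ 0.784 -0.488 -0.385] z [-0.527 -0.85   0.002] gap -0.1 F [ 0.  -0.3 -0.8] q [-1.038  1.055  2.185  2.676  1.263 -1.621]
turn 0.005 jaw residual x 0.007
tilt 67.35 az -31.89
[0.008, 0, 0.0715] -> [-0.001  -0.0001  0.0001]
[0.018, 0, 0.0715] -> [0.0083 0.0038 0.0002]
[0.022, 0, 0.0715] -> [0.012  0.0053 0.0002]
[0.026, 0, 0.0715] -> [0.0156 0.0069 0.0002]
```

View pics/t24.png

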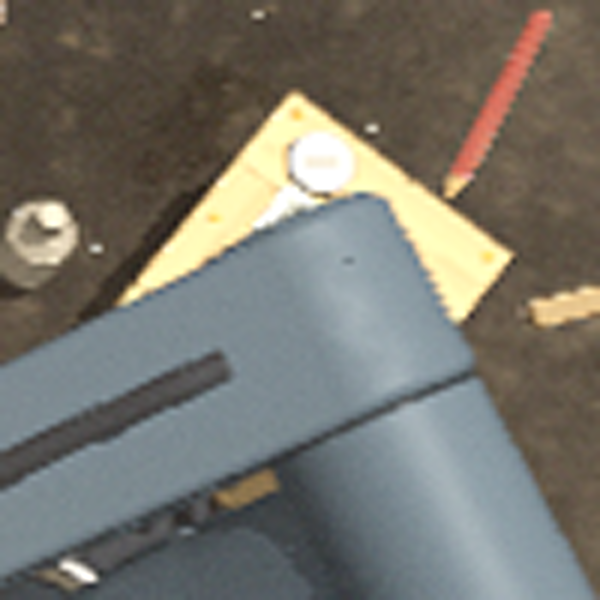

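>>> step_arm(
  commands=[
    [0.004, 0.002, 0.0, 0],
    [0.0083, 0.004, 0.0002, 0],
    [0.0083, 0.004, 0.0002, 0],
  ],
)

```text
t: 35.02
tcp_pos: [0.5194, -0.4033, 0.0725]
tool_rot: [0.703, -0.057, -0.323, 0.631]
force: [-2.3, 1.2, 0.9]
finger_gap: 0.003
```

```bash
python3 - <<'E'
from h import *
rep(None,BR[:,1]);tilt();bs([.018,0,.0715],[.022,0,.0715],[.0245,0,.0715],[.028,0,.0715])
s,p,A=st();print('F box',(BR.T@np.array(s['force'])).round(2))
E
```

```text
t 35.02 p [ 0.5194 -0.4033  0.0725] box [0.0191 0.0004 0.0725] x [ 0.785 -0.487 -0.383] z [-0.526 -0.85   0.004] gap 0.2 F [-2.3  1.2  0.9] q [-1.026  1.044  2.161  2.682  1.235 -1.605]
turn 0.007 jaw residual x 0.007
tilt 67.5 az -31.84
[0.018, 0, 0.0715] -> [-0.0006 -0.0014  0.0003]
[0.022, 0, 0.0715] -> [0.0031 0.0001 0.0004]
[0.0245, 0, 0.0715] -> [0.0054 0.0011 0.0004]
[0.028, 0, 0.0715] -> [0.0086 0.0024 0.0004]
F box [-2.61 -0.24  0.9 ]
```

>>> step_arm(
  commands=[
    [0.003, 0.0, 0.0004, 0],
    [0.0054, 0.0011, 0.0004, 0],
    [0.0058, 0.0013, 0.0004, 0],
    [0.0058, 0.0013, 0.0004, 0],
  ],
)

```text
t: 35.35
tcp_pos: [0.5237, -0.406, 0.0715]
tool_rot: [0.704, -0.056, -0.323, 0.63]
force: [-3.3, 2.4, 1.5]
finger_gap: 0.002
```

```bash
python3 - <<'E'
from h import *
rep(None,BR[:,1]);tilt();bs([.0245,0,.0715],[.027,0,.0715],[.03,0,.0715])
F=[]
for i in range(1):
    s,p,A=st();F.append(BR.T@np.array(s['force']))
print('F box',np.round(F,2))
im=optics.snapshot('scene')
crop(im,190,90,290,160,8,'pics/s25.png')
s,p,A=st();print(BR.T@np.array(s['force']),w2b(p))
E
```

```text
t 35.35 p [ 0.5237 -0.406   0.0715] box [0.0243 0.0004 0.0715] x [ 0.785 -0.487 -0.384] z [-0.526 -0.85   0.003] gap 0.2 F [-3.3  2.4  1.5] q [-1.02   1.041  2.147  2.685  1.219 -1.596]
turn 0.007 jaw residual x 0.008
tilt 67.43 az -31.82
[0.0245, 0, 0.0715] -> [0.0002 0.0001 0.0004]
[0.027, 0, 0.0715] -> [0.0025 0.001  0.0004]
[0.03, 0, 0.0715] -> [0.0053 0.0022 0.0005]
F box [[-4.08  0.27  1.46]]
[-5.18483943  1.13865325  2.34637382] [0.02428077 0.00038176 0.07150596]
```

View pics/s25.png

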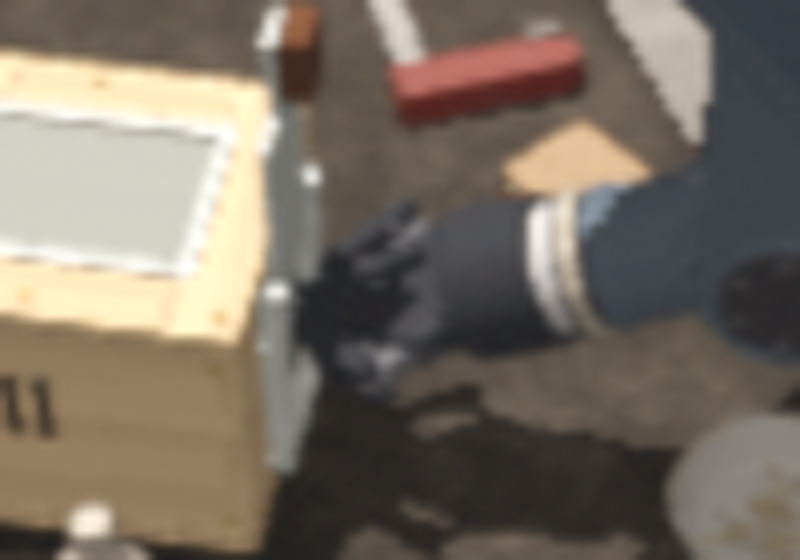

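>>> step_arm(
  commands=[
    [0.001, 0.0004, 0.0002, 0],
    [0.0025, 0.001, 0.0004, 0],
    [0.0025, 0.001, 0.0004, 0],
    [0.0025, 0.001, 0.0004, 0],
  ],
)

```text
t: 35.73
tcp_pos: [0.5253, -0.4071, 0.0715]
tool_rot: [0.704, -0.056, -0.323, 0.63]
force: [-4.9, 2.8, 3.2]
finger_gap: 0.001
```

```bash
python3 - <<'E'
from h import *
rep(None,BR[:,1]);bs([.02,0,.0725],[.012,0,.075])
s,p,A=st();print('F box',(BR.T@np.array(s['force'])).round(2))
E
```

```text
t 35.73 p [ 0.5253 -0.4071  0.0715] box [0.0261 0.0004 0.0715] x [ 0.784 -0.486 -0.385] z [-0.526 -0.85   0.002] gap 0.1 F [-4.9  2.8  3.2] q [-1.018  1.039  2.142  2.685  1.211 -1.592]
turn 0.006 jaw residual x 0.008
[0.02, 0, 0.0725] -> [-0.0061 -0.0014  0.0003]
[0.012, 0, 0.075] -> [-0.0144 -0.0022  0.0002]
F box [-5.62 -0.22  3.16]
```

>>> step_arm(
  commands=[
    [-0.003, -0.0007, 0, 0],
    [-0.0061, -0.0014, 0.0003, 0],
    [-0.0095, -0.0018, 0.0003, 0],
    [-0.0095, -0.0018, 0.0003, 0],
    [-0.0095, -0.0018, 0.0003, 0],
  ],
)

```text
t: 36.15
tcp_pos: [0.5171, -0.4028, 0.0736]
tool_rot: [0.704, -0.057, -0.323, 0.63]
force: [0.6, -0.2, 0.2]
finger_gap: -0.002
```

```bash
python3 - <<'E'
from h import *
rep(None,BR[:,1]);bs([.005,0,.0735],[-.06,0,.075])
s,p,A=st();print('F box',(BR.T@np.array(s['force'])).round(2))
E
```

```text
t 36.15 p [ 0.5171 -0.4028  0.0736] box [ 0.017  -0.0004  0.0736] x [ 0.784 -0.487 -0.384] z [-0.527 -0.85   0.002] gap -0.2 F [ 0.6 -0.2  0.2] q [-1.031  1.042  2.166  2.678  1.236 -1.606]
turn 0.006 jaw residual x 0.008
[0.005, 0, 0.0735] -> [-0.011  -0.0047 -0.0005]
[-0.06, 0, 0.075] -> [-0.0716 -0.0282 -0.0011]
F box [0.59 0.12 0.25]
```

>>> step_arm(
  commands=[
    [-0.01, -0.004, 0, 0],
    [-0.02, -0.008, 0, 0],
    [-0.032, -0.0125, 0, 0],
    [-0.044, -0.017, 0, 0],
    [-0.056, -0.022, 0, 0],
    [-0.068, -0.027, 0, 0],
    [-0.072, -0.028, 0, 0],
  ],
)

```text
t: 36.73
tcp_pos: [0.4505, -0.362, 0.0748]
tool_rot: [0.704, -0.056, -0.324, 0.629]
force: [0.7, 0.8, -0.2]
finger_gap: -0.001
```

```bash
python3 - <<'E'
from h import *
rep(None,BR[:,1]);tilt();bs([-.065,0,.2],[-.065,0,.32],[-.065,0,.36])
im=optics.snapshot('scene')
crop(im,150,80,250,150,8,'pics/s26.png')
im=optics.snapshot('top')
crop(im,320,130,420,230,6,'pics/t26.png')
E
```

```text
t 36.73 p [ 0.4505 -0.362   0.0748] box [-0.0612 -0.0015  0.0748] x [ 0.784 -0.487 -0.386] z [-0.528 -0.849  0.001] gap -0.1 F [ 0.7  0.8 -0.2] q [-1.153  1.157  2.364  2.595  1.495 -1.782]
turn 0.004 jaw residual x 0.007
tilt 67.32 az -31.87
[-0.065, 0, 0.2] -> [-0.0518  0.114  -0.0014]
[-0.065, 0, 0.32] -> [-0.0981  0.2247 -0.0012]
[-0.065, 0, 0.36] -> [-0.1135  0.2617 -0.0012]
```

View pics/s26.png

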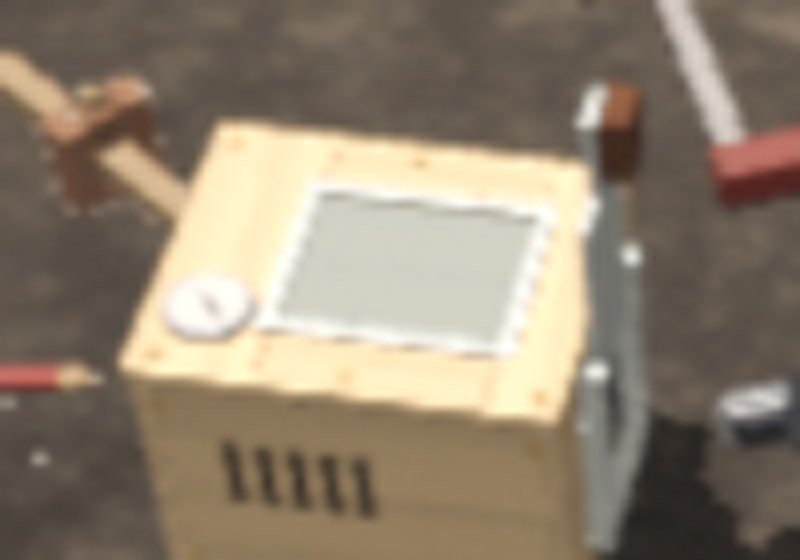

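View pics/t26.png

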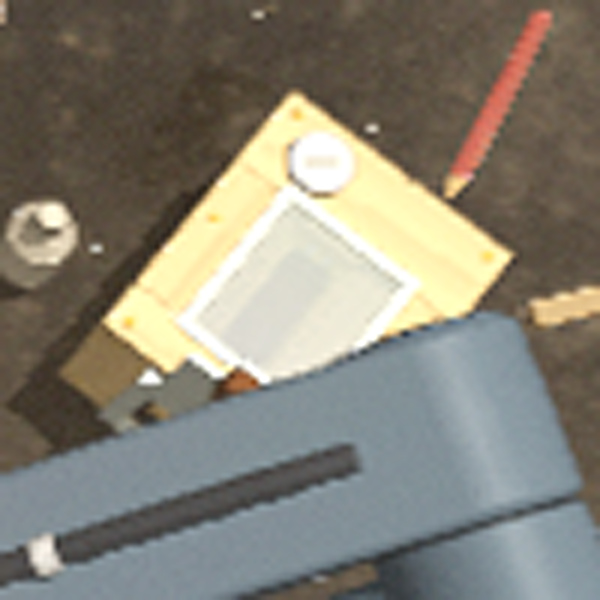

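>>> step_arm(
  commands=[
    [-0.015, 0.035, 0, 0],
    [-0.03, 0.07, 0, 0],
    [-0.046, 0.107, 0, 0],
    [-0.062, 0.144, 0, 0],
    [-0.077, 0.18, 0, 0],
    [-0.093, 0.217, 0, 0],
    [-0.1, 0.23, 0, 0],
    [-0.1, 0.23, 0, 0],
  ],
)

```text
t: 37.5
tcp_pos: [0.4491, -0.3605, 0.333]
tool_rot: [0.701, -0.06, -0.321, 0.634]
force: [1.2, -0.5, -0.0]
finger_gap: -0.001
```

```bash
python3 - <<'E'
from h import *
rep(None,BR[:,1]);tilt();bs([-.0135,0,.32],[-.0135,0,.30],[-.0135,0,.2])
im=optics.snapshot('scene')
crop(im,170,50,270,150,6,'pics/s27.png')
for P in([.16,.017,.072],[.16,-.017,.072],[.02,.017,.072],[.02,-.017,.072]): print((w2px('top',b2w(P))[0]-[320,130]+.5)*6)
E
```

```text
t 37.5 p [ 0.4491 -0.3605  0.333 ] box [-0.0631 -0.001   0.333 ] x [ 0.787 -0.491 -0.373] z [-0.526 -0.85   0.009] gap -0.1 F [ 1.2 -0.5 -0. ] q [-1.157  0.298  2.285  2.284  0.763 -1.134]
turn 0.012 jaw residual x 0.005
tilt 68.08 az -31.99
[-0.0135, 0, 0.32] -> [ 0.0509  0.0065 -0.0007]
[-0.0135, 0, 0.3] -> [ 0.0583 -0.0121 -0.0009]
[-0.0135, 0, 0.2] -> [ 0.0957 -0.1048 -0.0018]
[297.08645564 244.41798802]
[337.00461711 274.5516517 ]
[177.9976669  394.80228051]
[218.15244957 425.97448835]
```

View pics/s27.png

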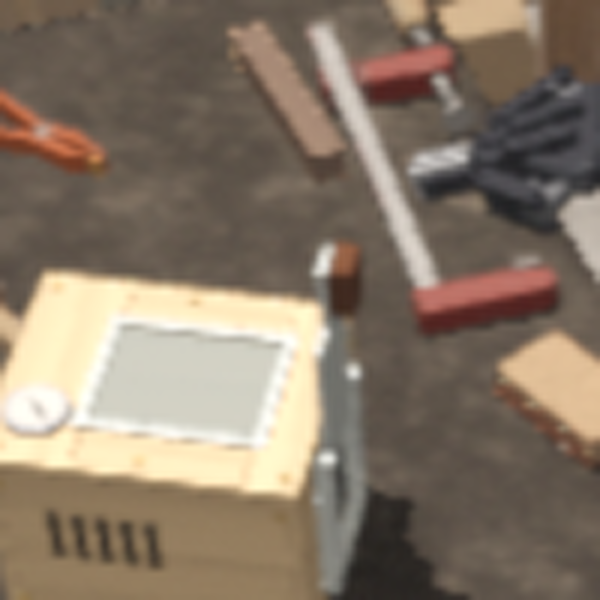

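>>> step_arm(
  commands=[
    [0.017, 0.0022, 0, 0],
    [0.034, 0.0044, 0, 0],
    [0.0509, 0.0065, -0.0005, 0],
    [0.0509, 0.0065, -0.0005, 0],
    [0.0545, -0.003, -0.0008, 0],
    [0.0583, -0.0121, -0.0009, 0],
    [0.0583, -0.0121, -0.0009, 0],
  ],
)

```text
t: 38.13
tcp_pos: [0.4903, -0.3848, 0.2923]
tool_rot: [0.704, -0.056, -0.324, 0.63]
force: [-1.3, 0.5, -0.4]
finger_gap: -0.001
```

```bash
python3 - <<'E'
from h import *
rep(None,BR[:,1]);tilt();bs([-.0135,0,.28],[-.0135,0,.25],[-.0135,0,.21],[-.0135,0,.2])
im=optics.snapshot('scene')
crop(im,190,60,250,120,10,'pics/s28.png')
E
```

```text
t 38.13 p [ 0.4903 -0.3848  0.2923] box [-0.0154  0.0005  0.2923] x [ 0.784 -0.488 -0.385] z [-0.527 -0.85   0.004] gap -0.1 F [-1.3  0.5 -0.4] q [-1.07   0.441  2.211  2.432  0.77  -1.237]
turn 0.007 jaw residual x 0.007
tilt 67.35 az -31.89
[-0.0135, 0, 0.28] -> [ 0.0065 -0.0107  0.0005]
[-0.0135, 0, 0.25] -> [ 0.018  -0.0384  0.0004]
[-0.0135, 0, 0.21] -> [ 0.0334 -0.0753  0.0002]
[-0.0135, 0, 0.2] -> [ 0.0373 -0.0845  0.0002]
```

View pics/s28.png

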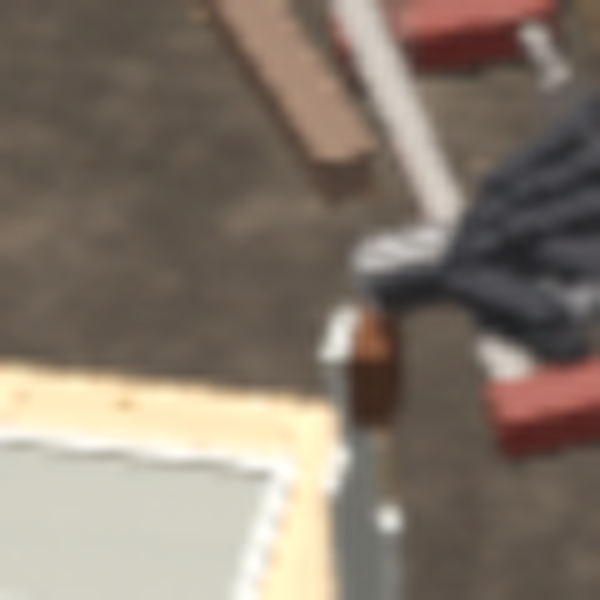

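>>> step_arm(
  commands=[
    [0.004, -0.006, 0, 0],
    [0.0065, -0.0107, 0, 0],
    [0.011, -0.021, 0, 0],
    [0.015, -0.031, 0, 0],
    [0.019, -0.041, 0, 0],
    [0.023, -0.051, 0, 0],
    [0.027, -0.061, 0, 0],
    [0.031, -0.0695, 0, 0],
  ],
)

```text
t: 38.85
tcp_pos: [0.4925, -0.3864, 0.2176]
tool_rot: [0.703, -0.058, -0.322, 0.631]
force: [-0.5, 1.0, 2.7]
finger_gap: -0.001
```

```bash
python3 - <<'E'
from h import *
rep(None,BR[:,1]);tilt();bs([-.0135,0,.2],[-.0135,0,.195],[-.0135,0,.19])
im=optics.snapshot('scene')
crop(im,190,60,250,120,10,'pics/s29.png')
E
```

```text
t 38.85 p [ 0.4925 -0.3864  0.2176] box [-0.0126  0.0003  0.2176] x [ 0.785 -0.488 -0.381] z [-0.526 -0.85   0.004] gap -0.1 F [-0.5  1.   2.7] q [-1.068  0.663  2.257  2.569  0.99  -1.446]
turn 0.008 jaw residual x 0.007
tilt 67.62 az -31.86
[-0.0135, 0, 0.2] -> [ 0.0059 -0.0166  0.0002]
[-0.0135, 0, 0.195] -> [ 0.0078 -0.0213  0.0002]
[-0.0135, 0, 0.19] -> [ 0.0097 -0.0259  0.0001]
```

View pics/s29.png

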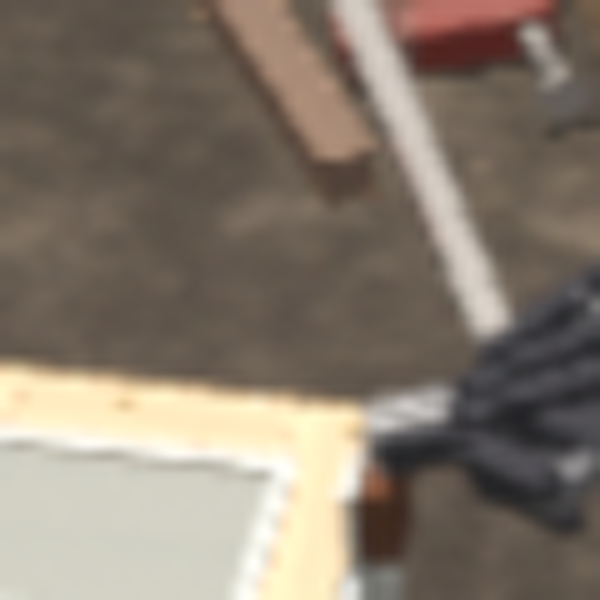

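Gate is moving down (2.7 N). Continue until the stop.

>>> step_arm(
  commands=[
    [0.003, -0.008, 0, 0],
    [0.0059, -0.0155, 0, 0],
    [0.0075, -0.0195, 0, 0],
    [0.0075, -0.0195, 0, 0],
  ],
)

```text
t: 39.23
tcp_pos: [0.4923, -0.3865, 0.1985]
tool_rot: [0.703, -0.061, -0.32, 0.632]
force: [-4.9, 4.8, 16.0]
finger_gap: -0.002
```

```bash
python3 - <<'E'
from h import *
rep(None,BR[:,1]);tilt();bs([-.0135,0,.195],[-.0135,0,.19])
E
```

```text
t 39.23 p [ 0.4923 -0.3865  0.1985] box [-1.270e-02  1.000e-04  1.985e-01] x [ 0.788 -0.49  -0.373] z [-0.527 -0.85   0.003] gap -0.2 F [-4.9  4.8 16. ] q [-1.07   0.727  2.267  2.593  1.061 -1.492]
turn 0.006 jaw residual x 0.007
tilt 68.09 az -31.89
[-0.0135, 0, 0.195] -> [ 0.0006 -0.0036  0.0001]
[-0.0135, 0, 0.19] -> [ 0.0025 -0.0082  0.0001]
```

>>> step_arm(
  commands=[
    [-0.004, 0.0093, 0, 0],
    [-0.011, 0.028, 0, 0],
    [-0.022, 0.056, 0, 0],
    [-0.035, 0.085, 0, 0],
    [-0.05, 0.11, 0, 0],
    [-0.08, 0.135, 0, 0],
    [-0.1, 0.15, 0, 0],
    [-0.1, 0.15, 0, 0],
  ],
)

```text
t: 39.9
tcp_pos: [0.4605, -0.3657, 0.3799]
tool_rot: [0.701, -0.063, -0.319, 0.634]
force: [0.1, -0.1, -0.4]
finger_gap: 0.001
```

```bash
python3 - <<'E'
from h import *
rep(None,BR[:,1]);tilt()
im=optics.snapshot('scene'); cv2.imwrite('pics/sceneF.png',im[:,:,::-1])
crop(im,150,60,250,150,7,'pics/s30.png')
im=optics.snapshot('top'); cv2.imwrite('pics/topF.png',im[:,:,::-1]); crop(im,320,130,420,230,6,'pics/t30.png')
for L in(0,.01): print([((w2px('scene',b2w(P))[0]-[150,60]+.5)*7).round() for P in([-.0265,-.015,.19+L],[-.0265,.015,.19+L],[-.0085,.015,.19+L])])
E
```

```text
t 39.9 p [ 0.4605 -0.3657  0.3799] box [-0.0508  0.0007  0.3799] x [ 0.789 -0.493 -0.367] z [-0.527 -0.85   0.008] gap 0.1 F [ 0.1 -0.1 -0.4] q [-1.13   0.187  2.199  2.135  0.637 -0.907]
turn 0.01 jaw residual x 0.005
tilt 68.5 az -32.01
[array([569., 335.]), array([558., 372.]), array([525., 368.])]
[array([568., 320.]), array([557., 358.]), array([524., 354.])]
```

View pics/s30.png

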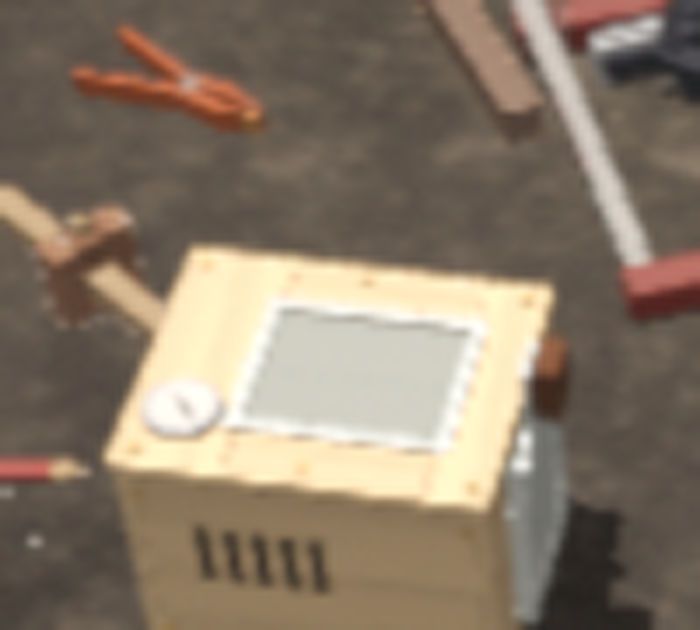

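View pics/t30.png

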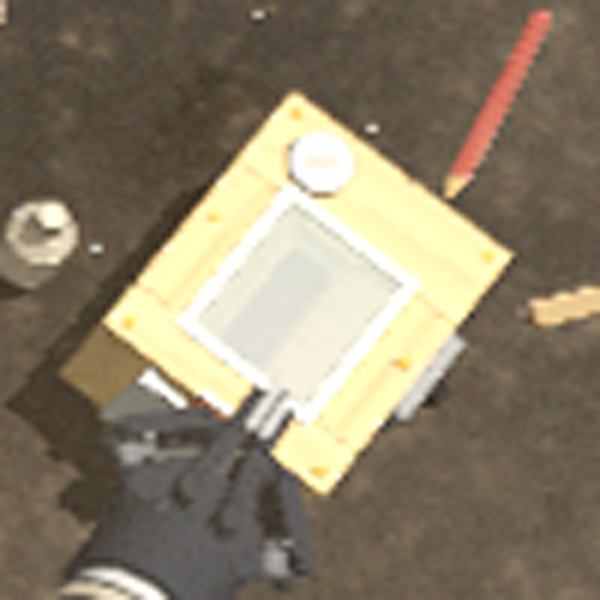

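View pics/sceneF.png

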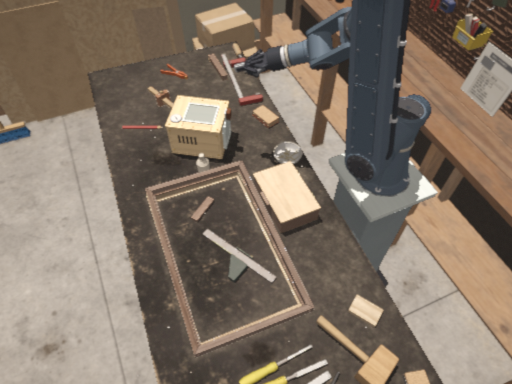

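```bash
python3 - <<'E'
from station import manip, telemetry
print(manip.sign_off(), telemetry.sense()['t'])
E
```

```text
the job is handed in; nothing more can be done
the job is handed in; nothing more can be done
```

The sample board is in the drying box, held behind the catch, and the gate is shut. One force reading along the way was over the 120 N wrist limit, so the run may be marked as failed on that. I handed in at about 40 s.

**What I did**
- I lifted the gate 84 mm by its pull, then re-laid the board on the bench in line with the box.
- The tool cannot be tilted directly, so I drove the arm against its reach limit to tilt it: to 37° to carry the board, and later to about 68° to push it.
- I passed the board through the port end first with no contact force, and pushed it on with the shut fingers against the plate. At the end I was pushing with about 5.6 N.
- I then pressed the pull down until the gate stopped.

**Last checks**
- **Catch:** when I backed off, the force fell to about 0 N at x = 17 mm. An uncaught board would still have pressed there. Through the window the board's inner end sits at about x = 160 mm, as it should for a caught board; one not caught would be at about 152 mm.
- **Gate:** it reached its stop at 16 N, and the pull is at the same pixels as at the start.
- **Bystanders:** the wide offcut, parts dish and glue bottle look unmoved. The arm was clear of everything when I handed in.

**What went wrong**
- **Wrist force:** at t = 27.4 s one reading reached about 140 N, in free air and away from any object. The arm ran fast into its elbow limit there.
- **Elbow range:** while tilting, the elbow joint read 0.218 to 0.219, just under its 0.22 limit.
- **First tilted grasp:** it closed on top of the board. I opened, went lower and gripped again, and the board did not noticeably move.

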